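Load the electrodes into the changer magazine in burning order

ROBOT

A 6-joint arm with a two-finger parallel gripper is mounted at the origin on the work surface; the furniture and walls round the work are solid. World frame = base frame: x ahead of the robot, y to its left, z up, the work surface at z = 0. Lengths are in m, angles in degrees, forces in N, time in s.
With the tool pointing down it reaches from about 0.35 to 0.875 m from the base axis. Payload 4.2 kg.
Tool frame: the origin (TCP) lies between the finger pads; the fingertips stand 14 mm ahead of it and the grasp point (between the pads) lies 5 mm behind it; z points along the fingers, y is the line along which they close (so a half turn about z gives the same grasp; the last joint's range is limited). The gripper opens to 87 mm and grips with 3 to 60 N. Pads are 19 mm wide; open, the fingers measure 117 mm over their backs; the gripper's body (75 mm by 190 mm) begins 51 mm behind the grasp point.
Start: joints at [-54.97, 22.042, 0.453, 0, -68.411, -14.817], TCP at [0.216, -0.586, 0.206] pointing down, gripper open.
Joint ranges: [-179.83, 179.83], [-69.29, 118.12], [-61.27, 80.66], [-181.25, 117.63], [-171.15, -9.14], [-177.46, 177.46]. Speed limits (degrees/s): [159.86, 159.86, 180, 180, 180, 180].

INTERFACE

Orientations are given as a 3x3 rotation matrix whose columns are the frame's x, y, z axes.
In Python, from station import * gives the robot as it stands. The module is installed in compiled form; this text tells all that it offers.
- The arm moves only by the tool play_rows, never from a script. Its argument "steps" is a list of rows, each an object of numbers: "ax", "ay", "az": the turn, a rotation vector about the tool's x, y, z in degrees; "dx", "dy", "dz": the shift along the tool's x, y, z in mm; "claw": the finger opening in mm, from 0 to 87. A call has 1 to 20 rows; each row shifts and turns the commanded pose from where the row before left it, along the tool's axes as they then stand; what a row does not reach is not made up. A row lasts 1/10 s, in which the tool goes at most 50 mm and 8.59 degrees, less where a joint would pass 70% of its speed; a pose out of reach is approached as far as the arm can. A call with a gripper value outside its range is refused whole. The fingers move at their own pace and stop on an object; the grip force is fixed at half the most. Time passes only in rows, so rows that do not move let the fingers close. It gives the time, the measured TCP pose, the force, the opening and the grip force at its end, in the units of the state.
- sense(): the state, without advancing time (a new reading comes with each control period).
- capture(name): name is "side" or "top" or "wrist"; returns a dict with "frame" (400x640x3 uint8, blue, green, red), "range_z" (400x640 float32, m along the optical axis (not along the pixel's ray), 0 where there is no reading), "fx", "fy", "cx", "cy" (pixels), "k1" (the pictures are not rectified: a ray, as slopes to the right and down, at radius r is drawn at 1 + k1 r^2 times it, then the intrinsics apply), "xyz" and "rotation" of the camera in the world. Camera axes: x right, y down, z forward; pixel columns grow to the right and rows downward; lengths in m; the calibration is good to about 2 mm. A picture is of the moment at which its call begins.
- finish_job(): hands the job in; it is judged then, once.
The state is a dict: "time_s": time; "joints": joint angles; "joint_velocities": joint speeds; "effort": joint torques, N m; "tcp_pos": TCP position; "ee_rot": TCP orientation; "wrist_force": force on the tool from outside, world axes, zero at the start; "moment": the same for the moment, N m; "gripper_width": opening from 0.0 (shut) to 1.0 (fully open); "gripper_force": force on a finger pad.
Only numpy, scipy, OpenCV 4.12 (cv2) and the standard library are available. Lean on these libraries where they do the work, as an engineer would, in place of code of your own. Each camera call takes 0.05 s, during which the arm holds its last target. There are 200 camera calls.

TASK

The four spark-erosion electrodes stand in the blue nests of the storage rail in the order in which they will be burned, the first one next to the rail's red end. Load them into the empty steel magazine in that same order counted from the magazine's own red end, one per pocket, each standing upright and fully down in its pocket. Set them down, do not drop or tip them, and let go of everything at the end.

Things in the scene. Friction and masses are not known exactly. Their poses are not given: they have to be found in the camera images.
- electrode_blade: Copper spark-erosion electrode with one flat upright blade, 36 mm tall. Square base 30 x 30 x 14 mm, above it (14 to 36 mm up) the blade: 10 mm thick along the body's x, 24 mm long along y. Origin: centre of the underside; z up. Stands upright in a storage nest, its x and y axes within about 4 degrees of the storage rail's; about 140 g (+-30 %).
- electrode_pin: Copper electrode with a tapered tower ending in a small pin, 37 mm tall. Square base 30 x 30 x 14 mm, above it (14 to 30 mm up) the tower, to be gripped as about 19 x 20 mm, then a 3 mm pin. Origin: centre of the underside; z up. Stands upright in a storage nest, its x and y axes within about 4 degrees of the storage rail's; about 140 g (+-30 %).
- electrode_fins: Copper electrode with three parallel upright fins, 40 mm tall. Square base 30 x 30 x 14 mm, above it (14 to 40 mm up) the fins: 24 mm long along the body's x, 20 mm over all three along y. Origin: centre of the underside; z up. Stands upright in a storage nest, its x and y axes within about 4 degrees of the storage rail's; about 140 g (+-30 %).
- electrode_graphite: Dark grey graphite electrode with a round stem, 40 mm tall. Square base 30 x 30 x 14 mm, above it (from 17 to 34 mm up) the stem of 18 mm diameter, then a thinner tip. Origin: centre of the underside; z up. Stands upright in a storage nest, its x and y axes within about 4 degrees of the storage rail's; about 100 g (+-30 %).
- nest_blade: The blue plastic nest in which the blade electrode stands at the start (the four nests look alike; this one is known by what stands in it). Fixed on the storage rail; block 60 x 54 x 14 mm with a smooth square pocket 9 mm deep, 50 mm wide at its mouth and 40 mm at its floor. Origin: centre of its underside, so its pocket floor lies 5 mm above the origin.
- nest_pin: The blue plastic nest in which the tower-and-pin electrode stands at the start (the four nests look alike; this one is known by what stands in it). Fixed on the storage rail; block 60 x 54 x 14 mm with a smooth square pocket 9 mm deep, 50 mm wide at its mouth and 40 mm at its floor. Origin: centre of its underside, so its pocket floor lies 5 mm above the origin.
- nest_fins: The blue plastic nest in which the three-finned electrode stands at the start (the four nests look alike; this one is known by what stands in it). Fixed on the storage rail; block 60 x 54 x 14 mm with a smooth square pocket 9 mm deep, 50 mm wide at its mouth and 40 mm at its floor. Origin: centre of its underside, so its pocket floor lies 5 mm above the origin.
- nest_graphite: The blue plastic nest in which the graphite electrode stands at the start (the four nests look alike; this one is known by what stands in it). Fixed on the storage rail; block 60 x 54 x 14 mm with a smooth square pocket 9 mm deep, 50 mm wide at its mouth and 40 mm at its floor. Origin: centre of its underside, so its pocket floor lies 5 mm above the origin.
- storage_rail: Fixed aluminium rail with the four blue nests in a row and a red block at one end; 78 mm wide (x), 252 mm long (y). Origin: centre of its underside, on the bench. Its y axis points along the row to the red (first) end. Nests at y = +81, +27, -27, -81 mm, first to fourth; pocket floors 11 mm above the bench. Lies at any angle, left or right of the vice; which electrode stands where varies.
- magazine: Fixed steel bar with four square pockets, a red block at one end; 88 mm wide (x), 248 mm long (y), bar top 20 mm, red block 26 mm above the bench. Origin: centre of underside. y points along the row to the red (first) end. Pockets at x = 0, y = +81, +27, -27, -81 mm, first to fourth; smooth, 40 mm square at the floor, flaring to 50 at the mouth, 9 mm deep, floor 11 mm above the bench. Any angle.

How it is judged:
By the outcome, as a careful person would: the job done as asked, in the order asked, and still so for the second after the job is handed in, with the robot touching nothing.
It also fails if it takes over 104 s, if anything falls off the work surface, if the arm or the gripper's body presses on something with over 40 N, if the wrist force passes 120 N, or if a joint passes its speed limit or range.

## Working session

There is one attempt and no reset: what is moved stays moved. The work goes in short steps, Python scripts to look and compute and a tool call to move; the robot and the scene stay as the last step left them, time stands still between calls to the robot, and variables do not carry over. Pictures are saved under pics/ and viewed, at most 14 in all, crops included, and the job is handed in when it is done.

Besides the shell and the picture viewer there is one more tool, called after "Emit:" as name(argument=value, ...) on one line, values as JSON. play_rows: Moves the arm, as the interface text tells. Its arguments: {"type":"object","properties":{"steps":{"type":"array"}},"required":["steps"]}

```bash
mkdir -p pics; python3 - <<'E'
from station import *
import cv2,numpy as np
for n in("top","side"):
    c=capture(n);cv2.imwrite(f"pics/{n}0.png",c["frame"]);np.savez(f"{n}0.npz",**c)
    print(n,c["fx"],c["fy"],c["cx"],c["cy"],c["k1"],np.round(c["xyz"],3),np.round(c["rotation"],3).tolist())
s=sense();print(s["time_s"],s["ee_rot"],s["tcp_pos"],s["gripper_width"])
E
```

```text
top 410.866484581873 410.866484581873 319.5594869125871 197.18339422147727 -0.08669570847326767 [ 0.327 -0.011  1.187] [[0.009, -0.992, 0.127], [-1.0, -0.01, -0.006], [0.008, -0.127, -0.992]]
side 391.80274151271635 391.80274151271635 320.6110856325458 198.93182053166615 -0.08344750772409593 [ 0.336 -0.851  0.431] [[0.984, -0.057, 0.167], [-0.175, -0.417, 0.892], [0.019, -0.907, -0.42]]
0.1 [[-9.38450400e-01 -3.45413126e-01 -7.86680337e-04]
 [-3.45414004e-01  9.38448638e-01  1.82192540e-03]
 [ 1.08942142e-04  1.98151703e-03 -9.99998031e-01]] [ 0.21578389 -0.58596938  0.20535886] 0.997780086628286
```

View pics/top0.png

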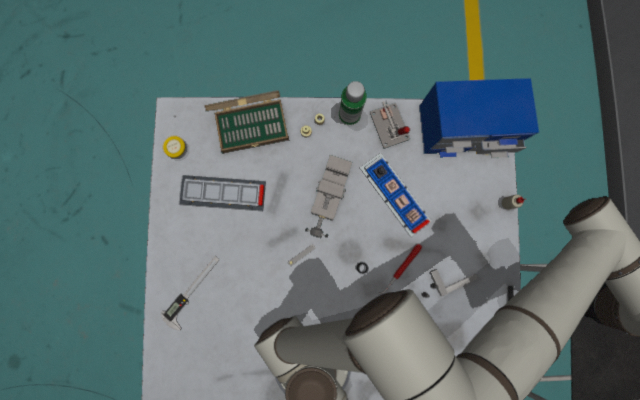

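View pics/side0.png

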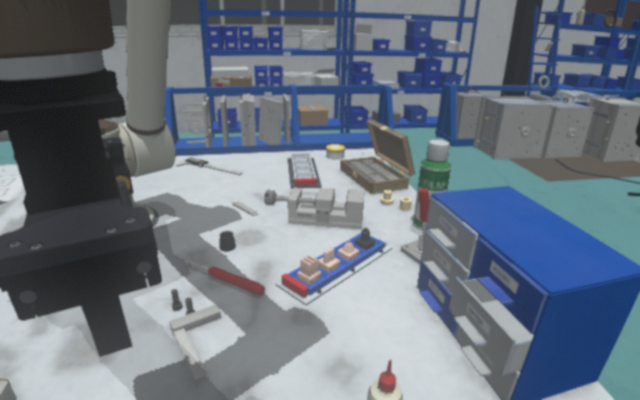

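Top view: storage rail runs from (372,160) to its red end (420,227), the magazine is centred on (223,192) with its red end at (262,195). The side view shows the order along the rail.

```bash
cat > h.py <<'E'
import cv2,numpy as np
def ray(c,p):
    K=np.array([[c["fx"],0,c["cx"]],[0,c["fy"],c["cy"]],[0,0,1.]])
    q=cv2.undistortPoints(np.float64(p).reshape(-1,1,2),K,np.array([float(c["k1"]),0,0,0])).reshape(-1,2)
    return np.c_[q,np.ones(len(q))]@np.array(c["rotation"]).T
def onplane(c,p,z):
    d=ray(c,p);o=np.array(c["xyz"]);return o+d*((z-o[2])/d[:,2])[:,None]
def proj(c,X):
    q=(np.atleast_2d(X)-c["xyz"])@np.array(c["rotation"]);s=q[:,:2]/q[:,2:]
    s=s*(1+c["k1"]*(s**2).sum(1,keepdims=True));return s*[c["fx"],c["fy"]]+[c["cx"],c["cy"]]
def mask(f,col):
    h=cv2.cvtColor(f,cv2.COLOR_BGR2HSV)
    if col=="red":return cv2.inRange(h,(0,140,60),(8,255,255))|cv2.inRange(h,(172,140,60),(180,255,255))
    if col=="blue":return cv2.inRange(h,(100,120,50),(125,255,255))
def blobs(m,roi=None,amin=20):
    n,l,s,c=cv2.connectedComponentsWithStats(m)
    return [(s[i],c[i],np.argwhere(l==i)[:,::-1]) for i in range(1,n) if s[i,4]>=amin]
E
python3 - <<'E'
from h import *
c=dict(np.load("top0.npz"));f=c["frame"]
g=cv2.cvtColor(f,cv2.COLOR_BGR2GRAY)
for col in("red","blue"):
    for s,ce,p in blobs(mask(f,col)):
        if s[0]<440:
            r=cv2.minAreaRect(np.float32(p));print(col,s,ce.round(1),r,onplane(c,[ce],0.026 if col=="red" else .02).round(4))
a=cv2.resize(f[170:215,170:280],None,fx=7,fy=7,interpolation=cv2.INTER_CUBIC)
b=cv2.resize(f[145:240,350:440],None,fx=6,fy=6,interpolation=cv2.INTER_CUBIC)
cv2.imwrite("pics/a.png",a);cv2.imwrite("pics/b.png",b)
E
```

```text
red [400 127   9   6  37] [404.9 129.5] ((404.0, 129.5), (5.0, 8.0), 90.0) [[ 0.6788 -0.2671  0.026 ]]
red [258 185   6  21  85] [260.9 194.8] ((260.8564453125, 194.93563842773438), (4.079652309417725, 20.199254989624023), 5.710593223571777) [[0.481 0.149 0.026]]
red [412 220  17  13  68] [420.2 226. ] ((420.05999755859375, 226.08001708984375), (3.4000003337860107, 18.80000114440918), 53.13010025024414) [[ 0.3961 -0.3055  0.026 ]]
red [394 245  27  34 218] [407.5 260.7] ((407.3233337402344, 261.23895263671875), (6.188660144805908, 39.9990234375), 36.469234466552734) [[ 0.2981 -0.2676  0.026 ]]
blue [ 420   78  119   79 6747] [478.7 110.9] ((478.7127990722656, 115.12872314453125), (76.41886138916016, 116.0213394165039), 84.2894058227539) [[ 0.7429 -0.4944  0.02  ]]
blue [ 367  159   59   71 1011] [395. 193.] ((396.0000305175781, 193.5), (74.80000305175781, 21.000001907348633), 53.13010025024414) [[ 0.4911 -0.2357  0.02  ]]
```

View pics/a.png

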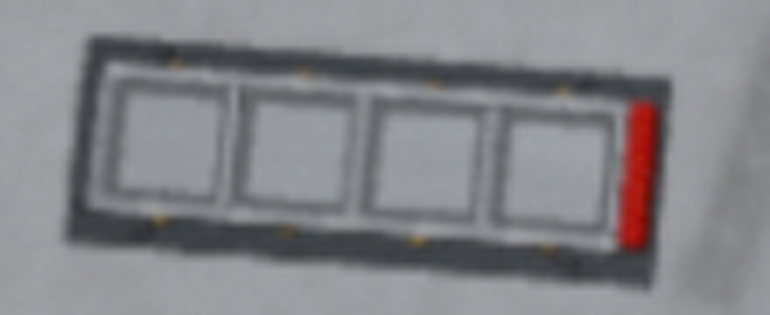

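View pics/b.png

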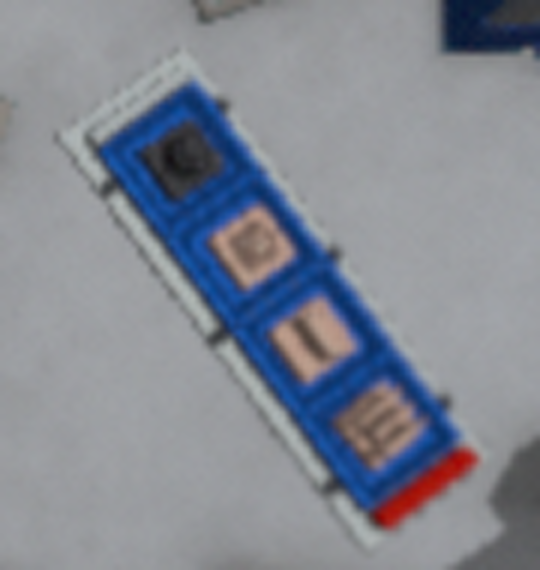

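Crops: from the red end the rail holds fins (380,425), blade (310,340), pin (250,245), graphite (180,160). The magazine pockets are at crop x ≈ 554, 425, 297 and 170, counted from its red end.

```bash
python3 - <<'E'
from h import *
c=dict(np.load("top0.npz"));f=c["frame"];rz=c["range_z"]
# magazine floors
g=cv2.cvtColor(f,cv2.COLOR_BGR2GRAY);k=6
u=cv2.resize(g[170:215,170:280],None,fx=k,fy=k,interpolation=cv2.INTER_CUBIC)
m=cv2.adaptiveThreshold(u,255,cv2.ADAPTIVE_THRESH_MEAN_C,cv2.THRESH_BINARY,75,0)
P=[]
for s,ce,p in blobs(m,amin=2500):
    r=cv2.minAreaRect(np.float32(p))
    if max(r[1])<130 and min(r[1])>50:
        q=(np.array(r[0])+.5)/k-.5+[170,170];w=onplane(c,[q],.011)[0];P.append(w);print("floor",q.round(1),np.round(r[1],0)/k*2.85,w.round(4))
P=np.array(P)[:,:2];P=P[np.argsort(-((P-[.481,.149])**2).sum(1))]
d=P[-1]-P[0];print("len",np.linalg.norm(d)," mean",P.mean(0).round(4),"ydir ang",np.degrees(np.arctan2(d[1],d[0])))
# electrodes
off=np.array([350,145]);u=cv2.resize(f[145:240,350:440],None,fx=k,fy=k,interpolation=cv2.INTER_CUBIC)
h=cv2.cvtColor(u,cv2.COLOR_BGR2HSV)
m=cv2.inRange(h,(0,30,60),(25,140,255));m=cv2.morphologyEx(m,cv2.MORPH_CLOSE,np.ones((25,25)))
E=[]
for s,ce,p in blobs(m,amin=1500):
    r=cv2.minAreaRect(np.float32(p));q=(np.array(r[0])+.5)/k-.5+off;print("cu",q.round(1),np.round(np.array(r[1])/k*2.85,0),round(r[2]),onplane(c,[q],.025).round(4))
m=cv2.inRange(h,(0,0,0),(180,110,80))
for s,ce,p in blobs(m,amin=800):
    r=cv2.minAreaRect(np.float32(p));q=(np.array(r[0])+.5)/k-.5+off;print("dark",q.round(1),np.round(np.array(r[1])/k*2.85,0),round(r[2]),onplane(c,[q],.025).round(4))
# nests long-side outline: blue
bl=[b for b in blobs(mask(u,"blue"),amin=20000)]
r=cv2.minAreaRect(np.float32(np.vstack([b[2] for b in bl if b[0][0]<400])))
bx=(cv2.boxPoints(r)+.5)/k-.5+off;w=onplane(c,bx,.02)[:,:2];print("nest corners",w.round(4),w.mean(0).round(4))
e=[w[1]-w[0],w[2]-w[1]];print([ (np.linalg.norm(v).round(4),np.degrees(np.arctan2(v[1],v[0])).round(1)) for v in e])
# heights map
yy,xx=np.mgrid[90:260,170:440];pts=np.c_[xx.ravel(),yy.ravel()];z=rz[90:260,170:440].ravel()
W=np.array(c["xyz"])+ray(c,pts)*z[:,None];H=W[:,2].reshape(yy.shape)
for n,(x0,x1,y0,y1) in dict(vice=(305,352,152,220),fixture=(365,412,100,150),boxlid=(200,290,90,160)).items():
    print(n,np.nanpercentile(H[y0-90:y1-90,x0-170:x1-170],[50,90,99]).round(3))
E
```

```text
floor [212.1 191.5] [38.475 39.9  ] [0.4912 0.2937 0.011 ]
floor [230.4 192.8] [39.9   39.425] [0.4878 0.2401 0.011 ]
len 0.05369468029728916  mean [0.4895 0.2669] ydir ang -93.5827117449231
cu [391.5 185.7] [28. 30.] 55 [[ 0.5112 -0.225   0.025 ]]
cu [401.4 201.2] [28. 29.] 54 [[ 0.4667 -0.2528  0.025 ]]
cu [412.6 215.4] [28. 30.] 51 [[ 0.4263 -0.2844  0.025 ]]
dark [435.2 146.8] [12. 24.] 90 [[ 0.6283 -0.3559  0.025 ]]
dark [379.9 171.2] [28. 29.] 56 [[ 0.5534 -0.1919  0.025 ]]
nest corners [[ 0.5577 -0.1498]
 [ 0.5964 -0.2006]
 [ 0.4214 -0.328 ]
 [ 0.3843 -0.2772]] [ 0.4899 -0.2389]
[(np.float64(0.0638), np.float64(-52.7)), (np.float64(0.2165), np.float64(-144.0))]
vice [0.004 0.067 0.071]
fixture [0.005 0.045 0.151]
boxlid [0.012 0.037 0.156]
```

Emit:
play_rows(steps=[{"az":-7.9},{"az":-7.9},{"dx":-35,"dy":12},{"dx":-35,"dy":12},{"dx":-35,"dy":12},{"dx":-35,"dy":12},{"dx":-35,"dy":12},{"dx":-35,"dy":12},{"dx":-35,"dy":12},{"dx":-35,"dy":12},{"dx":-34,"dy":12},{"dx":-34,"dy":12},{"claw":60},{}])

```text
invalid input at $.steps[0]: expected keys ax, ay, az, dx, dy, dz, claw
```

```bash
python3 - <<'E'
from station import *
import cv2,numpy as np
c=capture("wrist");cv2.imwrite("pics/w1.png",c["frame"]);np.savez("w1.npz",**c)
s=sense();R=np.array(s["ee_rot"]);print(s["time_s"],np.round(s["tcp_pos"],4),np.round(R,3).tolist(),np.degrees(np.arctan2(R[1,1],R[0,1])),s["gripper_width"],np.round(c["xyz"],3))
E
```

```text
0.15 [ 0.2158 -0.5861  0.2055] [[-0.938, -0.345, -0.001], [-0.345, 0.938, 0.001], [0.0, 0.002, -1.0]] 110.20752860660541 1.0012571484962072 [ 0.153 -0.609  0.383]
```

View pics/w1.png

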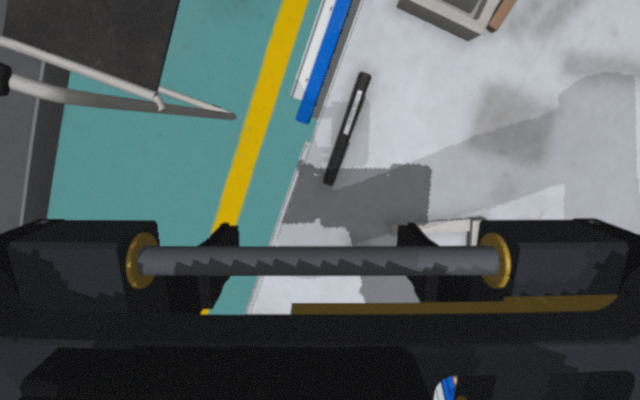

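The wrist view shows the bench edge and a pen at (347,130); the rail is not in sight. Every row needs all seven keys, so I'm resending.

Emit:
play_rows(steps=[{"ax":0,"ay":0,"az":-7.9,"dx":0,"dy":0,"dz":0,"claw":60},{"ax":0,"ay":0,"az":-7.9,"dx":0,"dy":0,"dz":0,"claw":60},{"ax":0,"ay":0,"az":0,"dx":-35,"dy":12,"dz":0,"claw":60},{"ax":0,"ay":0,"az":0,"dx":-35,"dy":12,"dz":0,"claw":60},{"ax":0,"ay":0,"az":0,"dx":-35,"dy":12,"dz":0,"claw":60},{"ax":0,"ay":0,"az":0,"dx":-35,"dy":12,"dz":0,"claw":60},{"ax":0,"ay":0,"az":0,"dx":-35,"dy":12,"dz":0,"claw":60},{"ax":0,"ay":0,"az":0,"dx":-35,"dy":12,"dz":0,"claw":60},{"ax":0,"ay":0,"az":0,"dx":-35,"dy":12,"dz":0,"claw":60},{"ax":0,"ay":0,"az":0,"dx":-35,"dy":12,"dz":0,"claw":60},{"ax":0,"ay":0,"az":0,"dx":-34,"dy":12,"dz":0,"claw":60},{"ax":0,"ay":0,"az":0,"dx":-34,"dy":12,"dz":0,"claw":60},{"ax":0,"ay":0,"az":0,"dx":0,"dy":0,"dz":0,"claw":60}])

```text
time_s: 1.45
tcp_pos: [0.4287, -0.2821, 0.2062]
ee_rot: [[-0.806, -0.592, 0.0], [-0.592, 0.806, 0.0], [-0.001, 0.0, -1.0]]
wrist_force: [0.5, 0.4, 0.4]
gripper_width: 0.69
gripper_force: 0.0
```

```bash
cat > go.py <<'E'
from station import *
import numpy as np
ELEC=dict(fins=(.4263,-.2844),blade=(.4667,-.2528),pin=(.5112,-.225),graphite=(.5534,-.1919))
POCK=dict(fins=(.4838,.1861),blade=(.4876,.2400),pin=(.4914,.2938),graphite=(.4952,.3477))
def yaw(R):return np.degrees(np.arctan2(R[1,1],R[0,1]))
def to(xy,z,yw):
    "turn (az) first, then shift dx dy dz in the turned tool axes; also tilt"
    s=sense();R=np.array(s["ee_rot"]);p=np.array(s["tcp_pos"])
    az=-((yw-yaw(R)+180)%360-180);a=np.radians(yw)
    Y=np.array([np.cos(a),np.sin(a),0]);Z=np.array([0,0,-1.]);T=np.c_[np.cross(Y,Z),Y,Z]
    d=T.T@(np.array([*xy,z])-p)*1000
    print("t",round(s["time_s"],2),"p",p.round(4),"yaw",yaw(R).round(2),"tilt",np.round(R[:2,2],4),"w",round(s["gripper_width"]*87,1),"F",np.round(s["wrist_force"],1),"gf",round(float(s["gripper_force"]),1))
    print("  joints",np.round(s["joints"]),"az",az.round(2),"d",d.round(1))
E
python3 - <<'E'
from go import *
import cv2
to(ELEC["fins"],.041,126)
c=capture("wrist");cv2.imwrite("pics/w2.png",c["frame"]);np.savez("w2.npz",**c)
E
```

```text
t 1.45 p [ 0.4287 -0.2821  0.2062] yaw 126.28 tilt [0.0004 0.0004] w 60.0 F [0.5 0.4 0.4] gf 0.0
  joints [-15.  11. -15.  -0. -64. -38.] az 0.28 d [  3.2  -0.4 165.2]
```

View pics/w2.png

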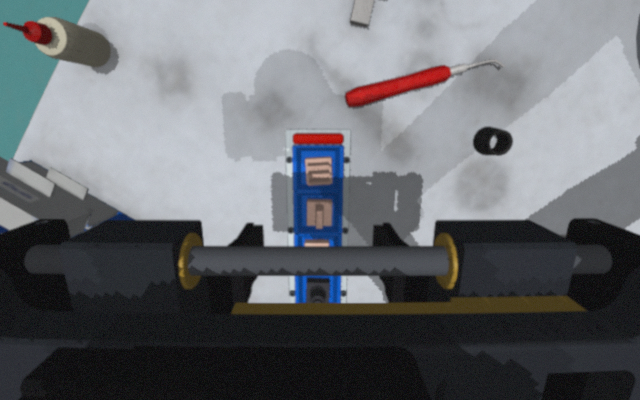

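The wrist view shows the rail's red end at (318,138), fins (319,170) and blade (319,213). I'll check these against the top-view estimates.

```bash
python3 - <<'E'
from h import *
c=dict(np.load("w2.npz"));f=c["frame"]
x0,y0,k=285,125,6
u=cv2.resize(f[y0:235,x0:355],None,fx=k,fy=k,interpolation=cv2.INTER_CUBIC)
h=cv2.cvtColor(u,cv2.COLOR_BGR2HSV)
m=cv2.inRange(h,(0,30,60),(25,150,255));m=cv2.morphologyEx(m,cv2.MORPH_CLOSE,np.ones((19,19)))
for s,ce,p in blobs(m,amin=1500):
    r=cv2.minAreaRect(np.float32(p));b=(cv2.boxPoints(r)+.5)/k-.5+[x0,y0];w=onplane(c,b,.025)
    print("cu",b.mean(0).round(1),r[2],w.mean(0).round(4),np.linalg.norm(w[1]-w[0]).round(4),np.linalg.norm(w[2]-w[1]).round(4))
for s,ce,p in blobs(mask(f,"red"),amin=60):print("red",ce,onplane(c,[ce],.026).round(4))
print(proj(c,[[.4263,-.2844,.025],[.4667,-.2528,.025]]).round(1))
E
```

```text
cu [317.7 137.7] 90.0 [ 0.394  -0.3071  0.025 ] 0.0566 0.0113
cu [318.4 170.6] 87.1658935546875 [ 0.4239 -0.2842  0.025 ] 0.0291 0.0305
cu [318.8 213.7] 1.1233028173446655 [ 0.4656 -0.253   0.025 ] 0.0348 0.0282
red [34.54069767 31.81976744] [[ 0.4813 -0.6208  0.026 ]]
red [396.375       85.80374396] [[ 0.2985 -0.2713  0.026 ]]
red [317.85239085 138.49064449] [[ 0.3945 -0.3065  0.026 ]]
[[317.  172.3]
 [318.4 214.7]]
```

Emit:
play_rows(steps=[{"ax":0,"ay":0,"az":0,"dx":4,"dy":0.5,"dz":30,"claw":60},{"ax":0,"ay":0,"az":0,"dx":0,"dy":0,"dz":35,"claw":60},{"ax":0,"ay":0,"az":0,"dx":0,"dy":0,"dz":35,"claw":60},{"ax":0,"ay":0,"az":0,"dx":0,"dy":0,"dz":30,"claw":60},{"ax":0,"ay":0,"az":0,"dx":0,"dy":0,"dz":20,"claw":60},{"ax":0,"ay":0,"az":0,"dx":0,"dy":0,"dz":10,"claw":60},{"ax":0,"ay":0,"az":0,"dx":0,"dy":0,"dz":4,"claw":60},{"ax":0,"ay":0,"az":0,"dx":0,"dy":0,"dz":0,"claw":60},{"ax":0,"ay":0,"az":0,"dx":0,"dy":0,"dz":0,"claw":60}])

```text
time_s: 2.4
tcp_pos: [0.4241, -0.2872, 0.0434]
ee_rot: [[-0.809, -0.588, 0.002], [-0.588, 0.809, -0.001], [-0.001, -0.002, -1.0]]
wrist_force: [-0.4, 0.5, 0.5]
gripper_width: 0.689
gripper_force: 0.0
```

```bash
python3 -c "
from go import *
to((.425,-.2843),.041,126)"
```

```text
t 2.4 p [ 0.4241 -0.2872  0.0434] yaw 126.01 tilt [ 0.0021 -0.0008] w 59.9 F [-0.4  0.5  0.5] gf 0.0
  joints [-16.  22. -27.   0. -41. -38.] az 0.01 d [-2.4  1.8  2.4]
```

Emit:
play_rows(steps=[{"ax":0,"ay":0,"az":0,"dx":-2.4,"dy":1.8,"dz":2,"claw":60},{"ax":0,"ay":0,"az":0,"dx":0,"dy":0,"dz":0,"claw":60},{"ax":0,"ay":0,"az":0,"dx":0,"dy":0,"dz":0,"claw":30},{"ax":0,"ay":0,"az":0,"dx":0,"dy":0,"dz":0,"claw":20},{"ax":0,"ay":0,"az":0,"dx":0,"dy":0,"dz":0,"claw":10},{"ax":0,"ay":0,"az":0,"dx":0,"dy":0,"dz":0,"claw":10},{"ax":0,"ay":0,"az":0,"dx":0,"dy":0,"dz":0,"claw":10},{"ax":0,"ay":0,"az":0,"dx":0,"dy":0,"dz":0,"claw":10},{"ax":0,"ay":0,"az":0,"dx":0,"dy":0,"dz":0,"claw":10}])

```text
time_s: 3.3
tcp_pos: [0.4242, -0.2839, 0.0403]
ee_rot: [[-0.809, -0.588, -0.0], [-0.588, 0.809, 0.0], [0.0, 0.0, -1.0]]
wrist_force: [0.4, 0.0, 0.9]
gripper_width: 0.163
gripper_force: 0.0
```

```bash
python3 -c "
from go import *
to((.425,-.2843),.041,126)"
```

```text
t 3.3 p [ 0.4242 -0.2839  0.0403] yaw 126.01 tilt [-0.0001  0.    ] w 14.2 F [0.4 0.  0.9] gf 0.0
  joints [-16.  22. -28.   0. -40. -38.] az 0.01 d [-0.4 -0.8 -0.7]
```

```bash
python3 - <<'E'
from go import *
import cv2
to((.425,-.2843),.041,126)
c=capture("wrist");cv2.imwrite("pics/w3.png",cv2.resize(c["frame"][130:330,200:440],None,fx=3,fy=3))
c=capture("side");cv2.imwrite("pics/s3.png",cv2.resize(c["frame"][180:330,220:440],None,fx=3,fy=3))
E
```

```text
t 3.3 p [ 0.4242 -0.2839  0.0403] yaw 126.01 tilt [-0.0001  0.    ] w 14.2 F [0.4 0.  0.9] gf 0.0
  joints [-16.  22. -28.   0. -40. -38.] az 0.01 d [-0.4 -0.8 -0.7]
```

View pics/s3.png

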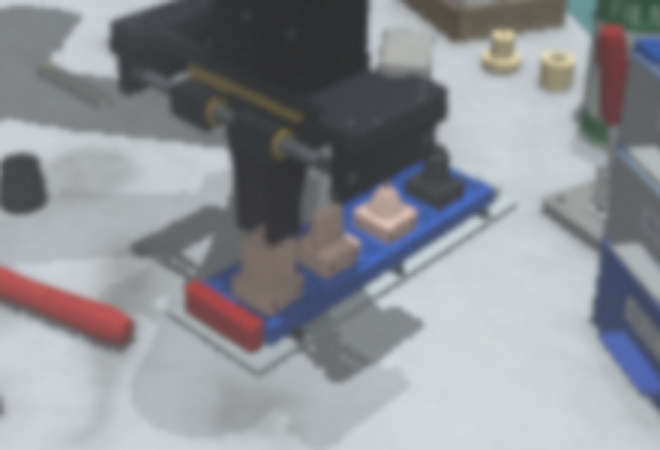

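Side view: the fins at (270,265) are visible below the closed fingertips (265,235), so the fingers missed, either too high or behind the fins. I'll check with depth.

```bash
python3 - <<'E'
from go import *
from h import *
c=capture("side");np.savez("s3.npz",**c)
rz=c["range_z"]
for (u,v) in [(245,225),(265,225),(285,225),(300,225),(250,205),(295,205),(260,250),(270,250),(280,250),(270,240),(270,265),(325,240),(270,280),(225,315),(330,215)]:
    px=np.array([[220+u/3,180+v/3]]);z=rz[int(round(px[0,1])),int(round(px[0,0]))]
    print((u,v),(np.array(c["xyz"])+ray(c,px)*z).round(4))
print((proj(c,[[.425,-.2843,.025],[.425,-.2843,.051],sense()["tcp_pos"]])-[220,180])*3)
E
```

```text
(245, 225) [[ 0.4108 -0.2851  0.0605]]
(265, 225) [[ 0.4206 -0.2971  0.0673]]
(285, 225) [[ 0.4322 -0.2958  0.0654]]
(300, 225) [[ 0.4533 -0.2302  0.0212]]
(250, 205) [[ 0.4137 -0.2852  0.0738]]
(295, 205) [[ 0.4385 -0.2922  0.0758]]
(260, 250) [[ 0.4179 -0.2962  0.05  ]]
(270, 250) [[ 0.4235 -0.2972  0.0502]]
(280, 250) [[ 0.4296 -0.2957  0.0486]]
(270, 240) [[ 0.4227 -0.3022  0.0604]]
(270, 265) [[ 0.4229 -0.3018  0.0431]]
(325, 240) [[ 0.463  -0.2618  0.0297]]
(270, 280) [[ 0.4231 -0.3009  0.0321]]
(225, 315) [[ 0.3949 -0.3189  0.024 ]]
(330, 215) [[ 0.467  -0.2552  0.0431]]
[[268.84957251 273.14281827]
 [269.12715653 236.118358  ]
 [267.62368589 251.18737975]]
```

View pics/w3.png

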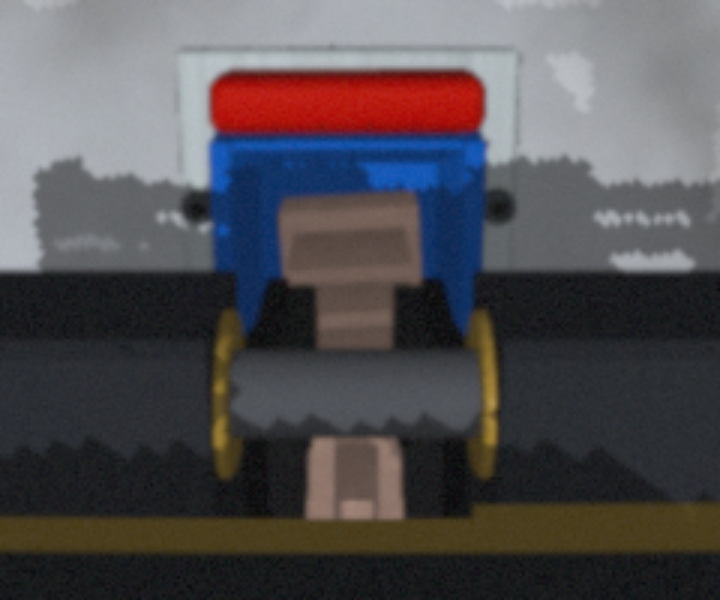

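The wrist crop shows the fingers over the fins at (315–395, 320), and the tips look higher than stated. I'll profile the fingertip edge in the side depth.

```bash
python3 - <<'E'
from h import *
c=dict(np.load("s3.npz"));g=cv2.cvtColor(c["frame"],cv2.COLOR_BGR2GRAY);h=cv2.cvtColor(c["frame"],cv2.COLOR_BGR2HSV)
rz=c["range_z"]
for v in range(240,282,2):
    us=np.arange(294,328,3);W=np.array(c["xyz"])+ray(c,np.c_[us,us*0+v])*rz[v,us][:,None]
    print(v," ".join(f"{g[v,u]:3d}/{int(1000*w[2]):3d}/{int(1000*w[1]):4d}" for u,w in zip(us,W)))
E
```

```text
240 178/  0/-131 139/  1/-135  56/ 88/-280  54/ 89/-284  55/ 86/-279  53/ 97/-298  50/101/-305  52/ 98/-302  51/ 96/-298  78/ -1/-138 104/  0/-142 121/ -1/-141
242 177/  0/-140 129/  0/-142  57/ 84/-281  55/ 85/-283  56/ 82/-279  54/ 93/-298  52/ 97/-306  54/ 95/-302  52/ 90/-295  87/  0/-149 102/  0/-149 122/  0/-151
244 178/  1/-150 118/  0/-148  59/ 80/-281  56/ 81/-284  55/ 78/-279  54/ 90/-299  53/ 93/-305  51/ 89/-299  52/ 86/-295  92/  0/-158 102/  0/-158 123/  0/-160
246 175/ -1/-154 104/  0/-157  60/ 76/-282  56/ 77/-284  57/ 75/-281  54/ 87/-300  53/ 89/-304  52/ 85/-299  55/ 80/-292  97/  1/-167 103/  0/-166 125/  0/-167
248 158/  0/-163 103/  0/-166  57/ 73/-283  56/ 74/-284  58/ 70/-280  54/ 83/-300  54/ 84/-302  53/ 80/-297  56/ 76/-291  99/  0/-172 103/  0/-172 124/ -1/-172
250 112/  0/-173  98/  0/-174  60/ 69/-282  57/ 70/-285  56/ 67/-280  55/ 77/-297  54/ 79/-300  54/ 75/-295  55/ 71/-291 100/  0/-180 108/  0/-181 125/ 47/-255
252 103/  0/-180  98/  0/-180  60/ 65/-282  58/ 66/-284  57/ 62/-280  55/ 74/-299  55/ 75/-300  53/ 71/-296  57/ 67/-291  99/  0/-186 111/ 4
[... 1559 characters left out ...]
 24/-287 104/ 25/-290  89/ 17/-280  78/ 20/-284  94/ 21/-286
274  79/ 16/-277  95/ 19/-281 110/ 24/-290 109/ 25/-292 110/ 26/-294 111/ 30/-300 108/ 25/-294 106/ 26/-295 106/ 22/-292  86/ 13/-279  78/ 18/-287  79/ 20/-291
276  84/ 13/-279  96/ 16/-283 111/ 20/-289 112/ 24/-296 111/ 25/-297 110/ 27/-301 109/ 25/-300 108/ 22/-297 104/ 18/-291  84/ 12/-284  77/ 14/-287  76/ 20/-296
278  98/ 10/-280  98/ 12/-284 107/ 15/-289 113/ 19/-295 114/ 21/-298 113/ 25/-304 111/ 22/-301 108/ 18/-296 100/ 13/-291  81/  9/-287  74/ 19/-301  75/ 19/-302
280 101/ 25/-306 101/ 20/-301  92/ 11/-289 108/ 15/-295 115/ 18/-300 114/ 20/-304 106/ 18/-302 103/ 14/-297  82/ 11/-293  73/ 19/-306  76/ 19/-305  73/ 15/-302
```

```bash
python3 - <<'E'
from h import *
c=dict(np.load("side0.npz"));rz=c["range_z"]
for u in (95,105,115,125):
    v=np.arange(320,366,4);W=np.array(c["xyz"])+ray(c,np.c_[v*0+u,v])*rz[v,u][:,None]
    print(u,[tuple(np.round(w*1000).astype(int)) for w in W])
E
```

```text
95 [(np.int64(229), np.int64(-642), np.int64(256)), (np.int64(228), np.int64(-640), np.int64(252)), (np.int64(227), np.int64(-640), np.int64(248)), (np.int64(226), np.int64(-639), np.int64(244)), (np.int64(225), np.int64(-640), np.int64(241)), (np.int64(224), np.int64(-639), np.int64(237)), (np.int64(223), np.int64(-640), np.int64(234)), (np.int64(91), np.int64(-397), np.int64(-1)), (np.int64(94), np.int64(-405), np.int64(-1)), (np.int64(97), np.int64(-414), np.int64(0)), (np.int64(99), np.int64(-421), np.int64(-1)), (np.int64(102), np.int64(-429), np.int64(0))]
105 [(np.int64(235), np.int64(-639), np.int64(254)), (np.int64(233), np.int64(-639), np.int64(250)), (np.int64(232), np.int64(-637), np.int64(245)), (np.int64(231), np.int64(-637), np.int64(242)), (np.int64(230), np.int64(-637), np.int64(238)), (np.int64(230), np.int64(-638), np.int64(236)), (np.int64(229), np.int64(-638), np.int64(232)), (np.int64(228), np.int64(-638), np.int64(228)), (np.int64(227), np.int64(-638), np.int64(224)), (np.int64(111), np.int64(-415), np.int64(0)), (np.int64(113), np.int64(-423), np.int64(0)), (n
[... 491 characters left out ...]
26), np.int64(-417), np.int64(0)), (np.int64(128), np.int64(-424), np.int64(0)), (np.int64(131), np.int64(-434), np.int64(2))]
125 [(np.int64(121), np.int64(-340), np.int64(-1)), (np.int64(243), np.int64(-632), np.int64(243)), (np.int64(243), np.int64(-633), np.int64(240)), (np.int64(242), np.int64(-633), np.int64(237)), (np.int64(241), np.int64(-633), np.int64(233)), (np.int64(240), np.int64(-633), np.int64(229)), (np.int64(240), np.int64(-633), np.int64(226)), (np.int64(239), np.int64(-633), np.int64(222)), (np.int64(138), np.int64(-409), np.int64(-1)), (np.int64(140), np.int64(-419), np.int64(1)), (np.int64(142), np.int64(-426), np.int64(0)), (np.int64(143), np.int64(-432), np.int64(-1))]
```

Measured: the real fingertips sit about 17 mm behind the reported TCP, at z≈0.058 now and 0.223 at the start, where the text says 14 mm ahead. I'll check the body's underside the same way before going lower.

```bash
python3 - <<'E'
from h import *
c=dict(np.load("s3.npz"));rz=c["range_z"];f=c["frame"]
yy,xx=np.mgrid[100:300,200:420];P=np.array(c["xyz"])+ray(c,np.c_[xx.ravel(),yy.ravel()])*rz[100:300,200:420].reshape(-1,1)
g=cv2.cvtColor(f,cv2.COLOR_BGR2GRAY)[100:300,200:420].ravel()
t=np.array([.4242,-.2839,.0403]);a=np.radians(126);Y=np.array([np.cos(a),np.sin(a),0]);X=np.array([np.sin(a)*-1,np.cos(a),0])
q=(P-t);ly=q@Y*1000;lx=q@X*1000;z=P[:,2]*1000
for lo in range(-120,120,10):
    k=(ly>=lo)&(ly<lo+10)&(abs(lx)<60)&(z>40)&(g<90)
    if k.sum()>5:print(lo,k.sum(),np.percentile(z[k],[1,5,50]).round(),"lx",np.percentile(lx[k],[5,95]).round())
E
```

```text
-100 391 [151. 152. 163.] lx [-26.  37.]
-90 570 [128. 129. 142.] lx [-29.  38.]
-80 190 [139. 143. 170.] lx [-27.  38.]
-70 126 [139. 140. 169.] lx [-18.  34.]
-60 469 [140. 161. 188.] lx [-18.  31.]
-50 1135 [142. 168. 221.] lx [-18.  34.]
-40 1559 [131. 139. 263.] lx [-15.  37.]
-30 918 [105. 133. 246.] lx [ 1. 39.]
-20 977 [ 59.  66. 198.] lx [-5. 42.]
-10 530 [ 63. 103. 240.] lx [11. 45.]
0 618 [ 58.  65. 193.] lx [ 2. 44.]
10 453 [ 59.  79. 163.] lx [11. 42.]
20 148 [114. 133. 153.] lx [21. 39.]
30 87 [132. 135. 152.] lx [22. 39.]
40 36 [139. 141. 166.] lx [22. 34.]
50 36 [141. 143. 166.] lx [21. 31.]
60 176 [139. 144. 166.] lx [-14.  36.]
70 300 [128. 130. 148.] lx [-24.  38.]
80 142 [128. 132. 162.] lx [-25.  39.]
```

Body underside sits about 70 mm above the tips, so it clears at tip height 27 mm. That makes the grip height TCP z ≈ 0.010. Opening, descending and gripping.

Emit:
play_rows(steps=[{"ax":0,"ay":0,"az":0,"dx":0,"dy":0,"dz":0,"claw":50},{"ax":0,"ay":0,"az":0,"dx":0,"dy":0,"dz":0,"claw":50},{"ax":0,"ay":0,"az":0,"dx":0,"dy":0,"dz":0,"claw":50},{"ax":0,"ay":0,"az":0,"dx":0,"dy":0,"dz":0,"claw":50},{"ax":0,"ay":0,"az":0,"dx":0,"dy":0,"dz":0,"claw":50},{"ax":0,"ay":0,"az":0,"dx":0,"dy":0,"dz":10,"claw":50},{"ax":0,"ay":0,"az":0,"dx":0,"dy":0,"dz":10,"claw":50},{"ax":0,"ay":0,"az":0,"dx":0,"dy":0,"dz":7,"claw":50},{"ax":0,"ay":0,"az":0,"dx":0,"dy":0,"dz":2,"claw":50},{"ax":0,"ay":0,"az":0,"dx":0,"dy":0,"dz":0,"claw":50},{"ax":0,"ay":0,"az":0,"dx":0,"dy":0,"dz":0,"claw":50}])

```text
time_s: 4.55
tcp_pos: [0.4244, -0.284, 0.0114]
ee_rot: [[-0.809, -0.588, 0.0], [-0.588, 0.809, -0.0], [0.0, -0.0, -1.0]]
wrist_force: [0.0, 0.5, 0.3]
gripper_width: 0.572
gripper_force: 0.0
```

Emit:
play_rows(steps=[{"ax":0,"ay":0,"az":0,"dx":0,"dy":0,"dz":0,"claw":15},{"ax":0,"ay":0,"az":0,"dx":0,"dy":0,"dz":0,"claw":15},{"ax":0,"ay":0,"az":0,"dx":0,"dy":0,"dz":0,"claw":15},{"ax":0,"ay":0,"az":0,"dx":0,"dy":0,"dz":0,"claw":15},{"ax":0,"ay":0,"az":0,"dx":0,"dy":0,"dz":0,"claw":15},{"ax":0,"ay":0,"az":0,"dx":0,"dy":0,"dz":0,"claw":15},{"ax":0,"ay":0,"az":0,"dx":0,"dy":0,"dz":0,"claw":15}])

```text
time_s: 5.25
tcp_pos: [0.4244, -0.2839, 0.0115]
ee_rot: [[-0.809, -0.588, 0.0], [-0.588, 0.809, -0.0], [-0.0, -0.0, -1.0]]
wrist_force: [0.5, 0.2, 1.9]
gripper_width: 0.275
gripper_force: 29.5
```

```bash
python3 -c "
from go import *
to((.425,-.2843),.010,126)"
```

```text
t 5.25 p [ 0.4244 -0.2839  0.0115] yaw 126.02 tilt [ 0.0003 -0.0001] w 23.9 F [0.5 0.2 1.9] gf 29.5
  joints [-16.  25. -29.   0. -36. -38.] az 0.02 d [-0.3 -0.7  1.5]
```

Emit:
play_rows(steps=[{"ax":0,"ay":0,"az":0,"dx":0,"dy":0,"dz":-10,"claw":15},{"ax":0,"ay":0,"az":0,"dx":0,"dy":0,"dz":-25,"claw":15},{"ax":0,"ay":0,"az":0,"dx":0,"dy":0,"dz":-30,"claw":15},{"ax":0,"ay":0,"az":-8,"dx":0,"dy":0,"dz":-30,"claw":15},{"ax":0,"ay":0,"az":-8,"dx":0,"dy":0,"dz":-25,"claw":15},{"ax":0,"ay":0,"az":-8,"dx":0,"dy":0,"dz":0,"claw":15},{"ax":0,"ay":0,"az":-8,"dx":0,"dy":0,"dz":0,"claw":15},{"ax":0,"ay":0,"az":-8,"dx":0,"dy":0,"dz":0,"claw":15},{"ax":0,"ay":0,"az":-8,"dx":0,"dy":0,"dz":0,"claw":15},{"ax":0,"ay":0,"az":-2,"dx":0,"dy":0,"dz":0,"claw":15},{"ax":0,"ay":0,"az":0,"dx":0,"dy":0,"dz":0,"claw":15}])

```text
time_s: 6.35
tcp_pos: [0.4239, -0.2837, 0.1316]
ee_rot: [[-0.07, -0.998, -0.0], [-0.998, 0.07, 0.0], [-0.0, 0.0, -1.0]]
wrist_force: [0.5, 0.3, -1.0]
gripper_width: 0.27
gripper_force: 29.5
```

Emit:
play_rows(steps=[{"ax":0,"ay":0,"az":0,"dx":-20,"dy":-1,"dz":0,"claw":15},{"ax":0,"ay":0,"az":0,"dx":-35,"dy":-2,"dz":0,"claw":15},{"ax":0,"ay":0,"az":0,"dx":-40,"dy":-2,"dz":0,"claw":15},{"ax":0,"ay":0,"az":0,"dx":-40,"dy":-2,"dz":0,"claw":15},{"ax":0,"ay":0,"az":0,"dx":-40,"dy":-2,"dz":0,"claw":15},{"ax":0,"ay":0,"az":0,"dx":-40,"dy":-2,"dz":0,"claw":15},{"ax":0,"ay":0,"az":0,"dx":-40,"dy":-2,"dz":0,"claw":15},{"ax":0,"ay":0,"az":0,"dx":-40,"dy":-3,"dz":0,"claw":15},{"ax":0,"ay":0,"az":0,"dx":-40,"dy":-3,"dz":0,"claw":15},{"ax":0,"ay":0,"az":0,"dx":-40,"dy":-3,"dz":0,"claw":15},{"ax":0,"ay":0,"az":0,"dx":-40,"dy":-2,"dz":0,"claw":15},{"ax":0,"ay":0,"az":0,"dx":-35,"dy":-2,"dz":0,"claw":15},{"ax":0,"ay":0,"az":0,"dx":-20,"dy":-1,"dz":0,"claw":15},{"ax":0,"ay":0,"az":0,"dx":0,"dy":0,"dz":0,"claw":15},{"ax":0,"ay":0,"az":0,"dx":0,"dy":0,"dz":0,"claw":15}])

```text
time_s: 7.85
tcp_pos: [0.4833, 0.1827, 0.1311]
ee_rot: [[-0.07, -0.998, -0.001], [-0.998, 0.07, -0.001], [0.001, 0.001, -1.0]]
wrist_force: [-0.4, -1.1, -1.8]
gripper_width: 0.272
gripper_force: 29.5
```

```bash
python3 - <<'E'
from go import *
import cv2
to(POCK["fins"],.012,176)
c=capture("wrist");cv2.imwrite("pics/w4.png",c["frame"]);np.savez("w4.npz",**c)
E
```

```text
t 7.85 p [0.4833 0.1827 0.1311] yaw 176.0 tilt [-0.0012 -0.0007] w 23.7 F [-0.4 -1.1 -1.8] gf 29.5
  joints [ 39.  16. -21.  -0. -54. -43.] az 0.0 d [ -3.4  -0.3 119.1]
```

View pics/w4.png

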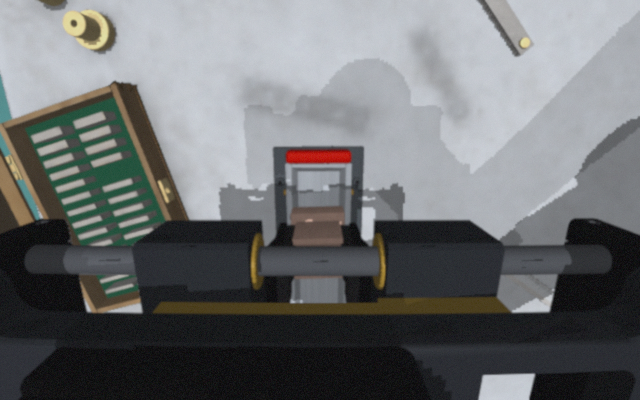

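The wrist view shows the held fins centred over the magazine; its red block is at (318,156) and the first pocket below that at (318,185).

```bash
python3 - <<'E'
from h import *
c=dict(np.load("w4.npz"));f=c["frame"]
for s,ce,p in blobs(mask(f,"red"),amin=60):
    b=cv2.boxPoints(cv2.minAreaRect(np.float32(p)));w=onplane(c,b,.026);print("red",ce,w.mean(0).round(4),np.linalg.norm(np.diff(w,axis=0),axis=1).round(4))
d=np.array([-.0698,-.9976]);o=np.array([.4895,.2669])
print("pred red",o+d*.118, "px",proj(c,[[*(o+d*.118),.026]]))
E
```

```text
red [318.05748503 156.00838323] [0.4809 0.1509 0.026 ] [0.0573 0.0117 0.0578]
pred red [0.4812636 0.1491832] px [[317.45005181 153.64181322]]
```

Emit:
play_rows(steps=[{"ax":0,"ay":0,"az":0,"dx":-4,"dy":0,"dz":20,"claw":15},{"ax":0,"ay":0,"az":0,"dx":0,"dy":0,"dz":30,"claw":15},{"ax":0,"ay":0,"az":0,"dx":0,"dy":0,"dz":30,"claw":15},{"ax":0,"ay":0,"az":0,"dx":0,"dy":0,"dz":15,"claw":15},{"ax":0,"ay":0,"az":0,"dx":0,"dy":0,"dz":10,"claw":15},{"ax":0,"ay":0,"az":0,"dx":0,"dy":0,"dz":6,"claw":15},{"ax":0,"ay":0,"az":0,"dx":0,"dy":0,"dz":4,"claw":15},{"ax":0,"ay":0,"az":0,"dx":0,"dy":0,"dz":0,"claw":15},{"ax":0,"ay":0,"az":0,"dx":0,"dy":0,"dz":0,"claw":15}])

```text
time_s: 8.8
tcp_pos: [0.4846, 0.1873, 0.017]
ee_rot: [[-0.069, -0.998, 0.001], [-0.998, 0.069, 0.001], [-0.001, -0.001, -1.0]]
wrist_force: [0.2, 0.0, -1.6]
gripper_width: 0.271
gripper_force: 29.5
```

```bash
python3 -c "
from go import *
to((.4838,.187),.012,176)"
```

```text
t 8.8 p [0.4846 0.1873 0.017 ] yaw 176.02 tilt [0.0012 0.0008] w 23.5 F [ 0.2  0.  -1.6] gf 29.5
  joints [ 39.  25. -28.   0. -38. -43.] az 0.02 d [0.4 0.8 5. ]
```

Emit:
play_rows(steps=[{"ax":0,"ay":0,"az":0,"dx":0,"dy":0,"dz":2.5,"claw":15},{"ax":0,"ay":0,"az":0,"dx":0,"dy":0,"dz":1.5,"claw":15},{"ax":0,"ay":0,"az":0,"dx":0,"dy":0,"dz":1,"claw":15},{"ax":0,"ay":0,"az":0,"dx":0,"dy":0,"dz":0,"claw":15},{"ax":0,"ay":0,"az":0,"dx":0,"dy":0,"dz":0,"claw":15}])

```text
time_s: 9.3
tcp_pos: [0.4842, 0.1872, 0.0115]
ee_rot: [[-0.069, -0.998, 0.0], [-0.998, 0.069, 0.0], [-0.0, -0.0, -1.0]]
wrist_force: [-1.1, 0.3, 0.4]
gripper_width: 0.271
gripper_force: 29.5
```

Touchdown shows in the force (−1.6 → +0.4 N) at the pick height. Releasing and lifting.

Emit:
play_rows(steps=[{"ax":0,"ay":0,"az":0,"dx":0,"dy":0,"dz":0,"claw":28},{"ax":0,"ay":0,"az":0,"dx":0,"dy":0,"dz":0,"claw":50},{"ax":0,"ay":0,"az":0,"dx":0,"dy":0,"dz":0,"claw":50},{"ax":0,"ay":0,"az":0,"dx":0,"dy":0,"dz":0,"claw":50},{"ax":0,"ay":0,"az":0,"dx":0,"dy":0,"dz":0,"claw":50},{"ax":0,"ay":0,"az":0,"dx":0,"dy":0,"dz":-10,"claw":50},{"ax":0,"ay":0,"az":0,"dx":0,"dy":0,"dz":-25,"claw":50},{"ax":0,"ay":0,"az":0,"dx":0,"dy":0,"dz":-30,"claw":50},{"ax":0,"ay":0,"az":0,"dx":0,"dy":0,"dz":-30,"claw":50},{"ax":0,"ay":0,"az":0,"dx":0,"dy":0,"dz":-25,"claw":50},{"ax":0,"ay":0,"az":8,"dx":0,"dy":0,"dz":0,"claw":50},{"ax":0,"ay":0,"az":8,"dx":0,"dy":0,"dz":0,"claw":50},{"ax":0,"ay":0,"az":8,"dx":0,"dy":0,"dz":0,"claw":50},{"ax":0,"ay":0,"az":8,"dx":0,"dy":0,"dz":0,"claw":50},{"ax":0,"ay":0,"az":8,"dx":0,"dy":0,"dz":0,"claw":50},{"ax":0,"ay":0,"az":8,"dx":0,"dy":0,"dz":0,"claw":50},{"ax":0,"ay":0,"az":2,"dx":0,"dy":0,"dz":0,"claw":50},{"ax":0,"ay":0,"az":0,"dx":0,"dy":0,"dz":0,"claw":50}])

```text
time_s: 11.1
tcp_pos: [0.4842, 0.1871, 0.1321]
ee_rot: [[-0.809, -0.588, 0.001], [-0.588, 0.809, 0.001], [-0.001, -0.0, -1.0]]
wrist_force: [-0.1, -0.4, -0.1]
gripper_width: 0.572
gripper_force: 0.0
```

```bash
python3 - <<'E'
from go import *
import cv2
to(ELEC["blade"],.1315,126)
c=capture("top");cv2.imwrite("pics/t5.png",cv2.resize(c["frame"][150:250,170:440],None,fx=2.9,fy=2.9,interpolation=cv2.INTER_CUBIC))
E
```

```text
t 11.1 p [0.4842 0.1871 0.1321] yaw 126.02 tilt [0.0007 0.0005] w 49.8 F [-0.1 -0.4 -0.1] gf 0.0
  joints [ 39.  16. -20.   0. -54. -93.] az 0.02 d [ 272.7 -345.6    0.6]
```

View pics/t5.png

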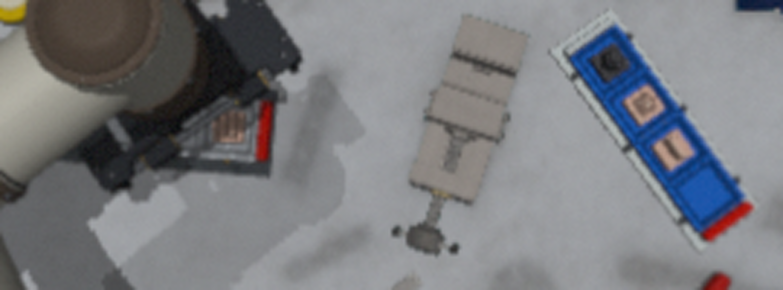

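The top crop shows fins upright in pocket one (230,125), blade at (673,150), pin at (645,103) and graphite at (608,62). Now the blade.

Emit:
play_rows(steps=[{"ax":0,"ay":0,"az":0,"dx":10,"dy":-13,"dz":0,"claw":50},{"ax":0,"ay":0,"az":0,"dx":23,"dy":-29,"dz":0,"claw":50},{"ax":0,"ay":0,"az":0,"dx":23,"dy":-29,"dz":0,"claw":50},{"ax":0,"ay":0,"az":0,"dx":23,"dy":-29,"dz":0,"claw":50},{"ax":0,"ay":0,"az":0,"dx":23,"dy":-29,"dz":0,"claw":50},{"ax":0,"ay":0,"az":0,"dx":23,"dy":-29,"dz":0,"claw":50},{"ax":0,"ay":0,"az":0,"dx":23,"dy":-29,"dz":0,"claw":50},{"ax":0,"ay":0,"az":0,"dx":23,"dy":-29,"dz":0,"claw":50},{"ax":0,"ay":0,"az":0,"dx":23,"dy":-29,"dz":0,"claw":50},{"ax":0,"ay":0,"az":0,"dx":23,"dy":-29,"dz":0,"claw":50},{"ax":0,"ay":0,"az":0,"dx":23,"dy":-29,"dz":0,"claw":50},{"ax":0,"ay":0,"az":0,"dx":23,"dy":-29,"dz":0,"claw":50},{"ax":0,"ay":0,"az":0,"dx":10,"dy":-13.6,"dz":0,"claw":50},{"ax":0,"ay":0,"az":0,"dx":0,"dy":0,"dz":0,"claw":50},{"ax":0,"ay":0,"az":0,"dx":0,"dy":0,"dz":40,"claw":50},{"ax":0,"ay":0,"az":0,"dx":0,"dy":0,"dz":25,"claw":50},{"ax":0,"ay":0,"az":0,"dx":0,"dy":0,"dz":0,"claw":50},{"ax":0,"ay":0,"az":0,"dx":0,"dy":0,"dz":0,"claw":50}])

```text
time_s: 12.95
tcp_pos: [0.4666, -0.2528, 0.0669]
ee_rot: [[-0.808, -0.589, -0.0], [-0.589, 0.808, -0.0], [0.0, -0.0, -1.0]]
wrist_force: [0.1, -0.2, 0.8]
gripper_width: 0.573
gripper_force: 0.0
```

```bash
python3 -c "
from go import *
to((.4662,-.2529),.0115,126)"
```

```text
t 12.95 p [ 0.4666 -0.2528  0.0669] yaw 126.09 tilt [-0.0003 -0.0004] w 49.9 F [ 0.1 -0.2  0.8] gf 0.0
  joints [-11.  21. -23.   0. -45. -43.] az 0.09 d [ 0.4  0.2 55.4]
```

Well aligned. Descend and grip.

Emit:
play_rows(steps=[{"ax":0,"ay":0,"az":0,"dx":0,"dy":0,"dz":20,"claw":50},{"ax":0,"ay":0,"az":0,"dx":0,"dy":0,"dz":20,"claw":50},{"ax":0,"ay":0,"az":0,"dx":0,"dy":0,"dz":10,"claw":50},{"ax":0,"ay":0,"az":0,"dx":0,"dy":0,"dz":5.5,"claw":50},{"ax":0,"ay":0,"az":0,"dx":0,"dy":0,"dz":0,"claw":50},{"ax":0,"ay":0,"az":0,"dx":0,"dy":0,"dz":0,"claw":50},{"ax":0,"ay":0,"az":0,"dx":0,"dy":0,"dz":0,"claw":4},{"ax":0,"ay":0,"az":0,"dx":0,"dy":0,"dz":0,"claw":4},{"ax":0,"ay":0,"az":0,"dx":0,"dy":0,"dz":0,"claw":4},{"ax":0,"ay":0,"az":0,"dx":0,"dy":0,"dz":0,"claw":4},{"ax":0,"ay":0,"az":0,"dx":0,"dy":0,"dz":0,"claw":4},{"ax":0,"ay":0,"az":0,"dx":0,"dy":0,"dz":0,"claw":4},{"ax":0,"ay":0,"az":0,"dx":0,"dy":0,"dz":0,"claw":4},{"ax":0,"ay":0,"az":0,"dx":0,"dy":0,"dz":0,"claw":4}])

```text
time_s: 14.35
tcp_pos: [0.4665, -0.253, 0.0108]
ee_rot: [[-0.809, -0.588, -0.0], [-0.588, 0.809, 0.0], [0.0, 0.0, -1.0]]
wrist_force: [-0.4, -0.3, 0.8]
gripper_width: 0.114
gripper_force: 30.0
```

Emit:
play_rows(steps=[{"ax":0,"ay":0,"az":0,"dx":0,"dy":0,"dz":-10,"claw":4},{"ax":0,"ay":0,"az":0,"dx":0,"dy":0,"dz":-25,"claw":4},{"ax":0,"ay":0,"az":0,"dx":0,"dy":0,"dz":-30,"claw":4},{"ax":0,"ay":0,"az":-8,"dx":0,"dy":0,"dz":-30,"claw":4},{"ax":0,"ay":0,"az":-8,"dx":0,"dy":0,"dz":-25,"claw":4},{"ax":0,"ay":0,"az":-8,"dx":0,"dy":0,"dz":0,"claw":4},{"ax":0,"ay":0,"az":-8,"dx":0,"dy":0,"dz":0,"claw":4},{"ax":0,"ay":0,"az":-8,"dx":0,"dy":0,"dz":0,"claw":4},{"ax":0,"ay":0,"az":-8,"dx":0,"dy":0,"dz":0,"claw":4},{"ax":0,"ay":0,"az":-2,"dx":0,"dy":0,"dz":0,"claw":4},{"ax":0,"ay":0,"az":0,"dx":0,"dy":0,"dz":0,"claw":4}])

```text
time_s: 15.45
tcp_pos: [0.4662, -0.2528, 0.1312]
ee_rot: [[-0.07, -0.998, -0.0], [-0.998, 0.07, 0.0], [-0.0, 0.0, -1.0]]
wrist_force: [-0.2, -0.1, -1.0]
gripper_width: 0.11
gripper_force: 30.0
```

Emit:
play_rows(steps=[{"ax":0,"ay":0,"az":0,"dx":-17,"dy":1,"dz":0,"claw":4},{"ax":0,"ay":0,"az":0,"dx":-42,"dy":1,"dz":0,"claw":4},{"ax":0,"ay":0,"az":0,"dx":-42,"dy":1,"dz":0,"claw":4},{"ax":0,"ay":0,"az":0,"dx":-42,"dy":1,"dz":0,"claw":4},{"ax":0,"ay":0,"az":0,"dx":-42,"dy":1,"dz":0,"claw":4},{"ax":0,"ay":0,"az":0,"dx":-42,"dy":1,"dz":0,"claw":4},{"ax":0,"ay":0,"az":0,"dx":-42,"dy":1,"dz":0,"claw":4},{"ax":0,"ay":0,"az":0,"dx":-42,"dy":1,"dz":0,"claw":4},{"ax":0,"ay":0,"az":0,"dx":-42,"dy":1,"dz":0,"claw":4},{"ax":0,"ay":0,"az":0,"dx":-42,"dy":1,"dz":0,"claw":4},{"ax":0,"ay":0,"az":0,"dx":-42,"dy":1,"dz":0,"claw":4},{"ax":0,"ay":0,"az":0,"dx":-42,"dy":1,"dz":0,"claw":4},{"ax":0,"ay":0,"az":0,"dx":-15,"dy":1,"dz":0,"claw":4},{"ax":0,"ay":0,"az":0,"dx":0,"dy":0,"dz":0,"claw":4},{"ax":0,"ay":0,"az":0,"dx":0,"dy":0,"dz":0,"claw":4}])

```text
time_s: 16.95
tcp_pos: [0.4873, 0.2402, 0.1306]
ee_rot: [[-0.07, -0.998, -0.001], [-0.998, 0.07, -0.001], [0.001, 0.001, -1.0]]
wrist_force: [0.7, -0.3, -2.2]
gripper_width: 0.109
gripper_force: 30.0
```

```bash
python3 -c "
from go import *
to((.488,.241),.0108,176)"
```

```text
t 16.95 p [0.4873 0.2402 0.1306] yaw 175.99 tilt [-0.0011 -0.0008] w 9.5 F [ 0.7 -0.3 -2.2] gf 30.0
  joints [ 43.  18. -17.  -0. -55. -47.] az -0.01 d [ -0.9  -0.6 119.8]
```

Emit:
play_rows(steps=[{"ax":0,"ay":0,"az":0,"dx":-0.9,"dy":-0.6,"dz":20,"claw":4},{"ax":0,"ay":0,"az":0,"dx":0,"dy":0,"dz":30,"claw":4},{"ax":0,"ay":0,"az":0,"dx":0,"dy":0,"dz":30,"claw":4},{"ax":0,"ay":0,"az":0,"dx":0,"dy":0,"dz":15,"claw":4},{"ax":0,"ay":0,"az":0,"dx":0,"dy":0,"dz":10,"claw":4},{"ax":0,"ay":0,"az":0,"dx":0,"dy":0,"dz":6,"claw":4},{"ax":0,"ay":0,"az":0,"dx":0,"dy":0,"dz":4,"claw":4},{"ax":0,"ay":0,"az":0,"dx":0,"dy":0,"dz":2,"claw":4},{"ax":0,"ay":0,"az":0,"dx":0,"dy":0,"dz":1.5,"claw":4},{"ax":0,"ay":0,"az":0,"dx":0,"dy":0,"dz":1,"claw":4},{"ax":0,"ay":0,"az":0,"dx":0,"dy":0,"dz":0,"claw":4},{"ax":0,"ay":0,"az":0,"dx":0,"dy":0,"dz":0,"claw":4}])

```text
time_s: 18.15
tcp_pos: [0.4887, 0.2418, 0.0116]
ee_rot: [[-0.069, -0.998, 0.0], [-0.998, 0.069, 0.0], [-0.0, -0.0, -1.0]]
wrist_force: [-0.5, -0.7, -1.8]
gripper_width: 0.106
gripper_force: 30.0
```

Emit:
play_rows(steps=[{"ax":0,"ay":0,"az":0,"dx":0,"dy":0,"dz":0.8,"claw":4},{"ax":0,"ay":0,"az":0,"dx":0,"dy":0,"dz":0,"claw":4},{"ax":0,"ay":0,"az":0,"dx":0,"dy":0,"dz":0,"claw":4}])

```text
time_s: 18.45
tcp_pos: [0.4888, 0.2418, 0.0109]
ee_rot: [[-0.069, -0.998, 0.001], [-0.998, 0.069, 0.0], [-0.0, -0.001, -1.0]]
wrist_force: [-0.4, -0.4, 0.4]
gripper_width: 0.108
gripper_force: 30.0
```

Emit:
play_rows(steps=[{"ax":0,"ay":0,"az":0,"dx":0,"dy":0,"dz":0,"claw":14},{"ax":0,"ay":0,"az":0,"dx":0,"dy":0,"dz":0,"claw":50},{"ax":0,"ay":0,"az":0,"dx":0,"dy":0,"dz":0,"claw":50},{"ax":0,"ay":0,"az":0,"dx":0,"dy":0,"dz":0,"claw":50},{"ax":0,"ay":0,"az":0,"dx":0,"dy":0,"dz":0,"claw":50},{"ax":0,"ay":0,"az":0,"dx":0,"dy":0,"dz":0,"claw":50},{"ax":0,"ay":0,"az":0,"dx":0,"dy":0,"dz":-10,"claw":50},{"ax":0,"ay":0,"az":0,"dx":0,"dy":0,"dz":-25,"claw":50},{"ax":0,"ay":0,"az":0,"dx":0,"dy":0,"dz":-30,"claw":50},{"ax":0,"ay":0,"az":0,"dx":0,"dy":0,"dz":-30,"claw":50},{"ax":0,"ay":0,"az":0,"dx":0,"dy":0,"dz":-25,"claw":50},{"ax":0,"ay":0,"az":8,"dx":0,"dy":0,"dz":0,"claw":50},{"ax":0,"ay":0,"az":8,"dx":0,"dy":0,"dz":0,"claw":50},{"ax":0,"ay":0,"az":8,"dx":0,"dy":0,"dz":0,"claw":50},{"ax":0,"ay":0,"az":8,"dx":0,"dy":0,"dz":0,"claw":50},{"ax":0,"ay":0,"az":8,"dx":0,"dy":0,"dz":0,"claw":50},{"ax":0,"ay":0,"az":8,"dx":0,"dy":0,"dz":0,"claw":50},{"ax":0,"ay":0,"az":2,"dx":0,"dy":0,"dz":0,"claw":50},{"ax":0,"ay":0,"az":0,"dx":0,"dy":0,"dz":0,"claw":50}])

```text
time_s: 20.35
tcp_pos: [0.4886, 0.2416, 0.1313]
ee_rot: [[-0.809, -0.588, 0.001], [-0.588, 0.809, 0.001], [-0.001, 0.0, -1.0]]
wrist_force: [0.1, -0.1, -0.6]
gripper_width: 0.572
gripper_force: 0.0
```

```bash
python3 -c "
from go import *
to((.5107,-.2251),.1315,126)"
```

```text
t 20.35 p [0.4886 0.2416 0.1313] yaw 126.03 tilt [0.0006 0.0005] w 49.8 F [ 0.1 -0.1 -0.6] gf 0.0
  joints [ 43.  18. -17.   0. -55. -97.] az 0.03 d [ 2.565e+02 -3.906e+02 -2.000e-01]
```

Emit:
play_rows(steps=[{"ax":0,"ay":0,"az":0,"dx":7,"dy":-14,"dz":0,"claw":50},{"ax":0,"ay":0,"az":0,"dx":22,"dy":-33,"dz":0,"claw":50},{"ax":0,"ay":0,"az":0,"dx":22,"dy":-33,"dz":0,"claw":50},{"ax":0,"ay":0,"az":0,"dx":22,"dy":-33,"dz":0,"claw":50},{"ax":0,"ay":0,"az":0,"dx":22,"dy":-33,"dz":0,"claw":50},{"ax":0,"ay":0,"az":0,"dx":22,"dy":-33,"dz":0,"claw":50},{"ax":0,"ay":0,"az":0,"dx":22,"dy":-33,"dz":0,"claw":50},{"ax":0,"ay":0,"az":0,"dx":22,"dy":-33,"dz":0,"claw":50},{"ax":0,"ay":0,"az":0,"dx":22,"dy":-33,"dz":0,"claw":50},{"ax":0,"ay":0,"az":0,"dx":22,"dy":-33,"dz":0,"claw":50},{"ax":0,"ay":0,"az":0,"dx":22,"dy":-33,"dz":0,"claw":50},{"ax":0,"ay":0,"az":0,"dx":22,"dy":-33,"dz":0,"claw":50},{"ax":0,"ay":0,"az":0,"dx":7.5,"dy":-13.6,"dz":0,"claw":50},{"ax":0,"ay":0,"az":0,"dx":0,"dy":0,"dz":0,"claw":50},{"ax":0,"ay":0,"az":0,"dx":0,"dy":0,"dz":40,"claw":50},{"ax":0,"ay":0,"az":0,"dx":0,"dy":0,"dz":25,"claw":50},{"ax":0,"ay":0,"az":0,"dx":0,"dy":0,"dz":0,"claw":50},{"ax":0,"ay":0,"az":0,"dx":0,"dy":0,"dz":0,"claw":50}])

```text
time_s: 22.15
tcp_pos: [0.5111, -0.2246, 0.0661]
ee_rot: [[-0.808, -0.589, -0.0], [-0.589, 0.808, -0.0], [0.0, -0.0, -1.0]]
wrist_force: [0.2, 0.6, -0.0]
gripper_width: 0.574
gripper_force: 0.0
```

```bash
python3 -c "
from go import *
to((.5107,-.2251),.0105,126)"
```

```text
t 22.15 p [ 0.5111 -0.2246  0.0661] yaw 126.12 tilt [-0.0001 -0.0005] w 49.9 F [ 0.2  0.6 -0. ] gf 0.0
  joints [ -7.  24. -19.   0. -47. -47.] az 0.12 d [ 0.6 -0.2 55.6]
```

Emit:
play_rows(steps=[{"ax":0,"ay":0,"az":0,"dx":0,"dy":0,"dz":20,"claw":50},{"ax":0,"ay":0,"az":0,"dx":0,"dy":0,"dz":20,"claw":50},{"ax":0,"ay":0,"az":0,"dx":0,"dy":0,"dz":10,"claw":50},{"ax":0,"ay":0,"az":0,"dx":0,"dy":0,"dz":5.5,"claw":50},{"ax":0,"ay":0,"az":0,"dx":0,"dy":0,"dz":0,"claw":50},{"ax":0,"ay":0,"az":0,"dx":0,"dy":0,"dz":0,"claw":50},{"ax":0,"ay":0,"az":0,"dx":0,"dy":0,"dz":0,"claw":10},{"ax":0,"ay":0,"az":0,"dx":0,"dy":0,"dz":0,"claw":10},{"ax":0,"ay":0,"az":0,"dx":0,"dy":0,"dz":0,"claw":10},{"ax":0,"ay":0,"az":0,"dx":0,"dy":0,"dz":0,"claw":10},{"ax":0,"ay":0,"az":0,"dx":0,"dy":0,"dz":0,"claw":10},{"ax":0,"ay":0,"az":0,"dx":0,"dy":0,"dz":0,"claw":10},{"ax":0,"ay":0,"az":0,"dx":0,"dy":0,"dz":0,"claw":10},{"ax":0,"ay":0,"az":0,"dx":0,"dy":0,"dz":0,"claw":10}])

```text
time_s: 23.55
tcp_pos: [0.5107, -0.2251, 0.0101]
ee_rot: [[-0.809, -0.588, -0.0], [-0.588, 0.809, 0.0], [0.0, 0.0, -1.0]]
wrist_force: [0.2, 2.0, 1.1]
gripper_width: 0.221
gripper_force: 30.0
```

Emit:
play_rows(steps=[{"ax":0,"ay":0,"az":0,"dx":0,"dy":0,"dz":-10,"claw":10},{"ax":0,"ay":0,"az":0,"dx":0,"dy":0,"dz":-25,"claw":10},{"ax":0,"ay":0,"az":0,"dx":0,"dy":0,"dz":-30,"claw":10},{"ax":0,"ay":0,"az":-8,"dx":0,"dy":0,"dz":-30,"claw":10},{"ax":0,"ay":0,"az":-8,"dx":0,"dy":0,"dz":-25,"claw":10},{"ax":0,"ay":0,"az":-8,"dx":0,"dy":0,"dz":0,"claw":10},{"ax":0,"ay":0,"az":-8,"dx":0,"dy":0,"dz":0,"claw":10},{"ax":0,"ay":0,"az":-8,"dx":0,"dy":0,"dz":0,"claw":10},{"ax":0,"ay":0,"az":-8,"dx":0,"dy":0,"dz":0,"claw":10},{"ax":0,"ay":0,"az":-2,"dx":0,"dy":0,"dz":0,"claw":10},{"ax":0,"ay":0,"az":0,"dx":0,"dy":0,"dz":0,"claw":10}])

```text
time_s: 24.65
tcp_pos: [0.5105, -0.2251, 0.1303]
ee_rot: [[-0.07, -0.998, 0.0], [-0.998, 0.07, 0.0], [-0.0, -0.0, -1.0]]
wrist_force: [0.6, 0.0, -1.1]
gripper_width: 0.225
gripper_force: 30.0
```

Emit:
play_rows(steps=[{"ax":0,"ay":0,"az":0,"dx":-13,"dy":1.8,"dz":0,"claw":10},{"ax":0,"ay":0,"az":0,"dx":-41,"dy":4.3,"dz":0,"claw":10},{"ax":0,"ay":0,"az":0,"dx":-41,"dy":4.3,"dz":0,"claw":10},{"ax":0,"ay":0,"az":0,"dx":-41,"dy":4.3,"dz":0,"claw":10},{"ax":0,"ay":0,"az":0,"dx":-41,"dy":4.3,"dz":0,"claw":10},{"ax":0,"ay":0,"az":0,"dx":-41,"dy":4.3,"dz":0,"claw":10},{"ax":0,"ay":0,"az":0,"dx":-41,"dy":4.3,"dz":0,"claw":10},{"ax":0,"ay":0,"az":0,"dx":-41,"dy":4.3,"dz":0,"claw":10},{"ax":0,"ay":0,"az":0,"dx":-41,"dy":4.3,"dz":0,"claw":10},{"ax":0,"ay":0,"az":0,"dx":-41,"dy":4.3,"dz":0,"claw":10},{"ax":0,"ay":0,"az":0,"dx":-41,"dy":4.3,"dz":0,"claw":10},{"ax":0,"ay":0,"az":0,"dx":-41,"dy":4.3,"dz":0,"claw":10},{"ax":0,"ay":0,"az":0,"dx":-41,"dy":4.3,"dz":0,"claw":10},{"ax":0,"ay":0,"az":0,"dx":-12.5,"dy":1.8,"dz":0,"claw":10},{"ax":0,"ay":0,"az":0,"dx":0,"dy":0,"dz":0,"claw":10},{"ax":0,"ay":0,"az":0,"dx":0,"dy":0,"dz":0,"claw":10}])

```text
time_s: 26.25
tcp_pos: [0.4909, 0.2944, 0.1298]
ee_rot: [[-0.07, -0.998, -0.001], [-0.998, 0.07, -0.001], [0.001, 0.001, -1.0]]
wrist_force: [0.0, -0.5, -1.2]
gripper_width: 0.219
gripper_force: 30.0
```

```bash
python3 -c "
from go import *
to((.4918,.295),.0101,176)"
```

```text
t 26.25 p [0.4909 0.2944 0.1298] yaw 176.01 tilt [-0.0011 -0.0009] w 19.0 F [ 0.  -0.5 -1.2] gf 30.0
  joints [ 47.  21. -13.  -0. -56. -51.] az 0.01 d [ -0.6  -0.9 119.7]
```

Emit:
play_rows(steps=[{"ax":0,"ay":0,"az":0,"dx":0,"dy":0,"dz":20,"claw":10},{"ax":0,"ay":0,"az":0,"dx":0,"dy":0,"dz":30,"claw":10},{"ax":0,"ay":0,"az":0,"dx":0,"dy":0,"dz":30,"claw":10},{"ax":0,"ay":0,"az":0,"dx":0,"dy":0,"dz":15,"claw":10},{"ax":0,"ay":0,"az":0,"dx":0,"dy":0,"dz":10,"claw":10},{"ax":0,"ay":0,"az":0,"dx":0,"dy":0,"dz":6,"claw":10},{"ax":0,"ay":0,"az":0,"dx":0,"dy":0,"dz":4,"claw":10},{"ax":0,"ay":0,"az":0,"dx":0,"dy":0,"dz":2,"claw":10},{"ax":0,"ay":0,"az":0,"dx":0,"dy":0,"dz":1.5,"claw":10},{"ax":0,"ay":0,"az":0,"dx":0,"dy":0,"dz":1,"claw":10},{"ax":0,"ay":0,"az":0,"dx":0,"dy":0,"dz":0,"claw":10},{"ax":0,"ay":0,"az":0,"dx":0,"dy":0,"dz":0,"claw":10}])

```text
time_s: 27.45
tcp_pos: [0.4917, 0.2951, 0.0108]
ee_rot: [[-0.069, -0.998, 0.0], [-0.998, 0.069, 0.0], [-0.0, -0.0, -1.0]]
wrist_force: [0.4, -0.2, -1.5]
gripper_width: 0.223
gripper_force: 30.0
```

Emit:
play_rows(steps=[{"ax":0,"ay":0,"az":0,"dx":0,"dy":0,"dz":0.8,"claw":10},{"ax":0,"ay":0,"az":0,"dx":0,"dy":0,"dz":0,"claw":10},{"ax":0,"ay":0,"az":0,"dx":0,"dy":0,"dz":0,"claw":10}])

```text
time_s: 27.75
tcp_pos: [0.4918, 0.2951, 0.0101]
ee_rot: [[-0.069, -0.998, 0.001], [-0.998, 0.069, 0.0], [-0.0, -0.0, -1.0]]
wrist_force: [-0.8, 0.6, 0.7]
gripper_width: 0.224
gripper_force: 30.0
```

Touched down. Release, lift and turn back.

Emit:
play_rows(steps=[{"ax":0,"ay":0,"az":0,"dx":0,"dy":0,"dz":0,"claw":24},{"ax":0,"ay":0,"az":0,"dx":0,"dy":0,"dz":0,"claw":50},{"ax":0,"ay":0,"az":0,"dx":0,"dy":0,"dz":0,"claw":50},{"ax":0,"ay":0,"az":0,"dx":0,"dy":0,"dz":0,"claw":50},{"ax":0,"ay":0,"az":0,"dx":0,"dy":0,"dz":0,"claw":50},{"ax":0,"ay":0,"az":0,"dx":0,"dy":0,"dz":0,"claw":50},{"ax":0,"ay":0,"az":0,"dx":0,"dy":0,"dz":-10,"claw":50},{"ax":0,"ay":0,"az":0,"dx":0,"dy":0,"dz":-25,"claw":50},{"ax":0,"ay":0,"az":0,"dx":0,"dy":0,"dz":-30,"claw":50},{"ax":0,"ay":0,"az":0,"dx":0,"dy":0,"dz":-30,"claw":50},{"ax":0,"ay":0,"az":0,"dx":0,"dy":0,"dz":-25,"claw":50},{"ax":0,"ay":0,"az":8,"dx":0,"dy":0,"dz":0,"claw":50},{"ax":0,"ay":0,"az":8,"dx":0,"dy":0,"dz":0,"claw":50},{"ax":0,"ay":0,"az":8,"dx":0,"dy":0,"dz":0,"claw":50},{"ax":0,"ay":0,"az":8,"dx":0,"dy":0,"dz":0,"claw":50},{"ax":0,"ay":0,"az":8,"dx":0,"dy":0,"dz":0,"claw":50},{"ax":0,"ay":0,"az":8,"dx":0,"dy":0,"dz":0,"claw":50},{"ax":0,"ay":0,"az":2,"dx":0,"dy":0,"dz":0,"claw":50},{"ax":0,"ay":0,"az":0,"dx":0,"dy":0,"dz":0,"claw":50}])

```text
time_s: 29.65
tcp_pos: [0.4917, 0.295, 0.1305]
ee_rot: [[-0.809, -0.588, 0.001], [-0.588, 0.809, 0.001], [-0.001, 0.0, -1.0]]
wrist_force: [0.3, 0.3, 0.6]
gripper_width: 0.575
gripper_force: 0.0
```

```bash
python3 - <<'E'
from go import *
from h import *
to((.5531,-.192),.1315,126)
# heights around the graphite under the gripper body footprint (190 x 75 mm)
c=dict(np.load("top0.npz"));yy,xx=np.mgrid[80:260,300:460]
P=np.array(c["xyz"])+ray(c,np.c_[xx.ravel(),yy.ravel()])*c["range_z"][80:260,300:460].reshape(-1,1)
a=np.radians(126);q=P[:,:2]-[.5531,-.192];ly=q@[np.cos(a),np.sin(a)];lx=q@[-np.sin(a),np.cos(a)]
for lo in range(-120,120,20):
    k=(ly*1000>=lo)&(ly*1000<lo+20)&(abs(lx)<.05);print(lo,k.sum(),P[k,2].max().round(3),end="; ")
E
```

```text
t 29.65 p [0.4917 0.295  0.1305] yaw 126.03 tilt [0.0006 0.0006] w 50.0 F [0.3 0.3 0.6] gf 0.0
  joints [  47.   21.  -13.    0.  -56. -101.] az 0.03 d [ 236.6 -430.1   -1. ]
-120 225 0.145; -100 279 0.157; -80 227 0.015; -60 207 0.005; -40 199 0.025; -20 194 0.053; 0 256 0.054; 20 260 0.025; 40 225 0.005; 60 232 0.007; 80 242 0.071; 100 215 0.069;
```

```bash
python3 - <<'E'
from h import *
import h
from station import capture
c=dict(np.load("top0.npz"));yy,xx=np.mgrid[60:280,150:460]
P=np.array(c["xyz"])+ray(c,np.c_[xx.ravel(),yy.ravel()])*c["range_z"][60:280,150:460].reshape(-1,1)
P=P[(P[:,2]>.08)&(P[:,0]>.3)]
def chk(o,yaws):
    for yw in yaws:
        a=np.radians(yw);q=P[:,:2]-o;ly=abs(q@[np.cos(a),np.sin(a)]);lx=abs(q@[-np.sin(a),np.cos(a)])
        print(yw,(np.maximum(ly-.095,lx-.0375).min()*1000).round(),end="; ")
    print()
chk([.5531,-.192],range(86,166,8));chk([.4955,.348],range(140,200,6))
n=P[np.linalg.norm(P[:,:2]-[.5531,-.192],axis=1)<.15];print(len(n),n[:8].round(3))
E
```

```text
86 34.0; 94 39.0; 102 30.0; 110 20.0; 118 8.0; 126 -3.0; 134 -4.0; 142 -1.0; 150 -0.0; 158 -1.0; 
140 90.0; 146 97.0; 152 102.0; 158 105.0; 164 105.0; 170 103.0; 176 99.0; 182 93.0; 188 85.0; 194 75.0; 
118 [[ 0.653 -0.239  0.142]
 [ 0.651 -0.241  0.148]
 [ 0.65  -0.242  0.154]
 [ 0.65  -0.245  0.152]
 [ 0.657 -0.238  0.121]
 [ 0.65  -0.236  0.142]
 [ 0.65  -0.239  0.144]
 [ 0.647 -0.24   0.152]]
```

A fixture knob (z≈0.157) stands where the body would come at yaw 126. I'll grip the round graphite at yaw 106 (about 25 mm clear) and place it at yaw 156.

Emit:
play_rows(steps=[{"ax":0,"ay":0,"az":7,"dx":0,"dy":0,"dz":0,"claw":50},{"ax":0,"ay":0,"az":7,"dx":0,"dy":0,"dz":0,"claw":50},{"ax":0,"ay":0,"az":6,"dx":0,"dy":0,"dz":0,"claw":50},{"ax":0,"ay":0,"az":0,"dx":1.5,"dy":-8.5,"dz":0,"claw":50},{"ax":0,"ay":0,"az":0,"dx":6,"dy":-39,"dz":0,"claw":50},{"ax":0,"ay":0,"az":0,"dx":6,"dy":-39,"dz":0,"claw":50},{"ax":0,"ay":0,"az":0,"dx":6,"dy":-39,"dz":0,"claw":50},{"ax":0,"ay":0,"az":0,"dx":6,"dy":-39,"dz":0,"claw":50},{"ax":0,"ay":0,"az":0,"dx":6,"dy":-39,"dz":0,"claw":50},{"ax":0,"ay":0,"az":0,"dx":6,"dy":-39,"dz":0,"claw":50},{"ax":0,"ay":0,"az":0,"dx":6,"dy":-39,"dz":0,"claw":50},{"ax":0,"ay":0,"az":0,"dx":6,"dy":-39,"dz":0,"claw":50},{"ax":0,"ay":0,"az":0,"dx":6,"dy":-39,"dz":0,"claw":50},{"ax":0,"ay":0,"az":0,"dx":6,"dy":-39,"dz":0,"claw":50},{"ax":0,"ay":0,"az":0,"dx":6,"dy":-39,"dz":0,"claw":50},{"ax":0,"ay":0,"az":0,"dx":6,"dy":-39,"dz":0,"claw":50},{"ax":0,"ay":0,"az":0,"dx":1.7,"dy":-8.6,"dz":0,"claw":50},{"ax":0,"ay":0,"az":0,"dx":0,"dy":0,"dz":0,"claw":50},{"ax":0,"ay":0,"az":0,"dx":0,"dy":0,"dz":0,"claw":50}])

```text
time_s: 31.55
tcp_pos: [0.5527, -0.1918, 0.1298]
ee_rot: [[-0.961, -0.277, -0.0], [-0.277, 0.961, 0.0], [0.0, 0.0, -1.0]]
wrist_force: [-0.2, 0.5, 0.1]
gripper_width: 0.575
gripper_force: 0.0
```

```bash
python3 -c "
from go import *
to((.5531,-.192),.0105,106)"
```

```text
t 31.55 p [ 0.5527 -0.1918  0.1298] yaw 106.07 tilt [-0.0003  0.0003] w 50.0 F [-0.2  0.5  0.1] gf 0.0
  joints [ -3.  22. -11.  -0. -57. -71.] az 0.07 d [ -0.3  -0.3 119.3]
```

Emit:
play_rows(steps=[{"ax":0,"ay":0,"az":0,"dx":0,"dy":0,"dz":20,"claw":50},{"ax":0,"ay":0,"az":0,"dx":0,"dy":0,"dz":30,"claw":50},{"ax":0,"ay":0,"az":0,"dx":0,"dy":0,"dz":30,"claw":50},{"ax":0,"ay":0,"az":0,"dx":0,"dy":0,"dz":20,"claw":50},{"ax":0,"ay":0,"az":0,"dx":0,"dy":0,"dz":12,"claw":50},{"ax":0,"ay":0,"az":0,"dx":0,"dy":0,"dz":7,"claw":50},{"ax":0,"ay":0,"az":0,"dx":0,"dy":0,"dz":0,"claw":50},{"ax":0,"ay":0,"az":0,"dx":0,"dy":0,"dz":0,"claw":50},{"ax":0,"ay":0,"az":0,"dx":0,"dy":0,"dz":0,"claw":10},{"ax":0,"ay":0,"az":0,"dx":0,"dy":0,"dz":0,"claw":10},{"ax":0,"ay":0,"az":0,"dx":0,"dy":0,"dz":0,"claw":10},{"ax":0,"ay":0,"az":0,"dx":0,"dy":0,"dz":0,"claw":10},{"ax":0,"ay":0,"az":0,"dx":0,"dy":0,"dz":0,"claw":10},{"ax":0,"ay":0,"az":0,"dx":0,"dy":0,"dz":0,"claw":10},{"ax":0,"ay":0,"az":0,"dx":0,"dy":0,"dz":0,"claw":10},{"ax":0,"ay":0,"az":0,"dx":0,"dy":0,"dz":0,"claw":10}])

```text
time_s: 33.15
tcp_pos: [0.5532, -0.1921, 0.0108]
ee_rot: [[-0.961, -0.276, 0.0], [-0.276, 0.961, -0.0], [0.0, -0.0, -1.0]]
wrist_force: [-0.2, -0.6, 1.5]
gripper_width: 0.196
gripper_force: 29.0
```

Emit:
play_rows(steps=[{"ax":0,"ay":0,"az":0,"dx":0,"dy":0,"dz":-10,"claw":10},{"ax":0,"ay":0,"az":0,"dx":0,"dy":0,"dz":-25,"claw":10},{"ax":0,"ay":0,"az":0,"dx":0,"dy":0,"dz":-30,"claw":10},{"ax":0,"ay":0,"az":0,"dx":0,"dy":0,"dz":-30,"claw":10},{"ax":0,"ay":0,"az":0,"dx":0,"dy":0,"dz":-25,"claw":10},{"ax":0,"ay":0,"az":0,"dx":-8,"dy":6,"dz":0,"claw":10},{"ax":0,"ay":0,"az":0,"dx":0,"dy":30,"dz":0,"claw":10},{"ax":0,"ay":0,"az":0,"dx":0,"dy":30,"dz":0,"claw":10},{"ax":0,"ay":0,"az":0,"dx":0,"dy":0,"dz":0,"claw":10},{"ax":0,"ay":0,"az":-8,"dx":0,"dy":0,"dz":0,"claw":10},{"ax":0,"ay":0,"az":-8,"dx":0,"dy":0,"dz":0,"claw":10},{"ax":0,"ay":0,"az":-8,"dx":0,"dy":0,"dz":0,"claw":10},{"ax":0,"ay":0,"az":-8,"dx":0,"dy":0,"dz":0,"claw":10},{"ax":0,"ay":0,"az":-8,"dx":0,"dy":0,"dz":0,"claw":10},{"ax":0,"ay":0,"az":-8,"dx":0,"dy":0,"dz":0,"claw":10},{"ax":0,"ay":0,"az":-2,"dx":0,"dy":0,"dz":0,"claw":10},{"ax":0,"ay":0,"az":0,"dx":0,"dy":0,"dz":0,"claw":10}])

```text
time_s: 34.85
tcp_pos: [0.5424, -0.1265, 0.1299]
ee_rot: [[-0.407, -0.913, -0.002], [-0.913, 0.407, 0.0], [0.0, 0.001, -1.0]]
wrist_force: [0.4, -0.3, -1.5]
gripper_width: 0.199
gripper_force: 29.0
```

```bash
python3 -c "
from go import *
to((.4957,.349),.1308,156)"
```

```text
t 34.85 p [ 0.5424 -0.1265  0.1299] yaw 155.99 tilt [-0.0016  0.0002] w 17.3 F [ 0.4 -0.3 -1.5] gf 29.0
  joints [  4.  19. -15.  -0. -55. -28.] az -0.01 d [-415.4  236.1   -0.9]
```

Emit:
play_rows(steps=[{"ax":0,"ay":0,"az":0,"dx":-10,"dy":5.3,"dz":0,"claw":10},{"ax":0,"ay":0,"az":0,"dx":-36,"dy":20.5,"dz":0,"claw":10},{"ax":0,"ay":0,"az":0,"dx":-36,"dy":20.5,"dz":0,"claw":10},{"ax":0,"ay":0,"az":0,"dx":-36,"dy":20.5,"dz":0,"claw":10},{"ax":0,"ay":0,"az":0,"dx":-36,"dy":20.5,"dz":0,"claw":10},{"ax":0,"ay":0,"az":0,"dx":-36,"dy":20.5,"dz":0,"claw":10},{"ax":0,"ay":0,"az":0,"dx":-36,"dy":20.5,"dz":0,"claw":10},{"ax":0,"ay":0,"az":0,"dx":-36,"dy":20.5,"dz":0,"claw":10},{"ax":0,"ay":0,"az":0,"dx":-36,"dy":20.5,"dz":0,"claw":10},{"ax":0,"ay":0,"az":0,"dx":-36,"dy":20.5,"dz":0,"claw":10},{"ax":0,"ay":0,"az":0,"dx":-36,"dy":20.5,"dz":0,"claw":10},{"ax":0,"ay":0,"az":0,"dx":-36,"dy":20.5,"dz":0,"claw":10},{"ax":0,"ay":0,"az":0,"dx":-9.4,"dy":5.3,"dz":0,"claw":10},{"ax":0,"ay":0,"az":0,"dx":0,"dy":0,"dz":0,"claw":10},{"ax":0,"ay":0,"az":0,"dx":0,"dy":0,"dz":0,"claw":10},{"ax":0,"ay":0,"az":0,"dx":0,"dy":0,"dz":0,"claw":10}])

```text
time_s: 36.45
tcp_pos: [0.4957, 0.3476, 0.1307]
ee_rot: [[-0.408, -0.913, -0.001], [-0.913, 0.408, -0.001], [0.001, 0.0, -1.0]]
wrist_force: [-0.5, 0.1, -0.9]
gripper_width: 0.196
gripper_force: 29.0
```

```bash
python3 -c "
from go import *
to((.4957,.349),.0108,156)"
```

```text
t 36.45 p [0.4957 0.3476 0.1307] yaw 155.93 tilt [-0.0006 -0.0006] w 17.1 F [-0.5  0.1 -0.9] gf 29.0
  joints [ 50.  24.  -8.  -0. -58. -74.] az -0.07 d [ -1.2   0.6 119.9]
```

Emit:
play_rows(steps=[{"ax":0,"ay":0,"az":0,"dx":0,"dy":0,"dz":20,"claw":10},{"ax":0,"ay":0,"az":0,"dx":0,"dy":0,"dz":30,"claw":10},{"ax":0,"ay":0,"az":0,"dx":0,"dy":0,"dz":30,"claw":10},{"ax":0,"ay":0,"az":0,"dx":0,"dy":0,"dz":15,"claw":10},{"ax":0,"ay":0,"az":0,"dx":0,"dy":0,"dz":10,"claw":10},{"ax":0,"ay":0,"az":0,"dx":0,"dy":0,"dz":6,"claw":10},{"ax":0,"ay":0,"az":0,"dx":0,"dy":0,"dz":4,"claw":10},{"ax":0,"ay":0,"az":0,"dx":0,"dy":0,"dz":2,"claw":10},{"ax":0,"ay":0,"az":0,"dx":0,"dy":0,"dz":1.5,"claw":10},{"ax":0,"ay":0,"az":0,"dx":0,"dy":0,"dz":1,"claw":10},{"ax":0,"ay":0,"az":0,"dx":0,"dy":0,"dz":0,"claw":10},{"ax":0,"ay":0,"az":0,"dx":0,"dy":0,"dz":0,"claw":10}])

```text
time_s: 37.65
tcp_pos: [0.4959, 0.3492, 0.0115]
ee_rot: [[-0.406, -0.914, 0.0], [-0.914, 0.406, 0.0], [-0.0, -0.0, -1.0]]
wrist_force: [-0.5, -0.0, -1.2]
gripper_width: 0.196
gripper_force: 29.0
```

Emit:
play_rows(steps=[{"ax":0,"ay":0,"az":0,"dx":0,"dy":0,"dz":0.8,"claw":10},{"ax":0,"ay":0,"az":0,"dx":0,"dy":0,"dz":0,"claw":10},{"ax":0,"ay":0,"az":0,"dx":0,"dy":0,"dz":0,"claw":10}])

```text
time_s: 37.95
tcp_pos: [0.496, 0.3493, 0.0108]
ee_rot: [[-0.406, -0.914, 0.0], [-0.914, 0.406, 0.0], [-0.001, -0.0, -1.0]]
wrist_force: [0.1, 0.1, 1.4]
gripper_width: 0.201
gripper_force: 29.0
```

Emit:
play_rows(steps=[{"ax":0,"ay":0,"az":0,"dx":0,"dy":0,"dz":0,"claw":22},{"ax":0,"ay":0,"az":0,"dx":0,"dy":0,"dz":0,"claw":45},{"ax":0,"ay":0,"az":0,"dx":0,"dy":0,"dz":0,"claw":45},{"ax":0,"ay":0,"az":0,"dx":0,"dy":0,"dz":0,"claw":45},{"ax":0,"ay":0,"az":0,"dx":0,"dy":0,"dz":0,"claw":45},{"ax":0,"ay":0,"az":0,"dx":0,"dy":0,"dz":0,"claw":45},{"ax":0,"ay":0,"az":0,"dx":0,"dy":0,"dz":-10,"claw":45},{"ax":0,"ay":0,"az":0,"dx":0,"dy":0,"dz":-25,"claw":45},{"ax":0,"ay":0,"az":0,"dx":0,"dy":0,"dz":-30,"claw":45},{"ax":0,"ay":0,"az":0,"dx":0,"dy":0,"dz":-30,"claw":45},{"ax":0,"ay":0,"az":0,"dx":0,"dy":0,"dz":-30,"claw":45},{"ax":0,"ay":0,"az":0,"dx":20,"dy":-9,"dz":-20,"claw":45},{"ax":0,"ay":0,"az":0,"dx":36,"dy":-16,"dz":0,"claw":45},{"ax":0,"ay":0,"az":0,"dx":36,"dy":-16,"dz":0,"claw":45},{"ax":0,"ay":0,"az":0,"dx":36,"dy":-16,"dz":0,"claw":45},{"ax":0,"ay":0,"az":0,"dx":36,"dy":-16,"dz":0,"claw":45},{"ax":0,"ay":0,"az":0,"dx":36,"dy":-16,"dz":0,"claw":45},{"ax":0,"ay":0,"az":0,"dx":36,"dy":-16,"dz":0,"claw":45},{"ax":0,"ay":0,"az":0,"dx":36,"dy":-16,"dz":0,"claw":45},{"ax":0,"ay":0,"az":0,"dx":20,"dy":-9,"dz":0,"claw":45}])

```text
time_s: 39.95
tcp_pos: [0.4954, 0.0271, 0.1564]
ee_rot: [[-0.408, -0.913, 0.001], [-0.913, 0.408, 0.0], [-0.0, -0.001, -1.0]]
wrist_force: [0.7, 1.2, -0.6]
gripper_width: 0.519
gripper_force: 0.0
```

Emit:
play_rows(steps=[{"ax":0,"ay":0,"az":0,"dx":36,"dy":-16,"dz":0,"claw":45},{"ax":0,"ay":0,"az":0,"dx":36,"dy":-16,"dz":0,"claw":45},{"ax":0,"ay":0,"az":0,"dx":30,"dy":-13,"dz":0,"claw":45},{"ax":0,"ay":0,"az":0,"dx":0,"dy":0,"dz":0,"claw":45},{"ax":0,"ay":0,"az":0,"dx":0,"dy":0,"dz":0,"claw":45}])

```text
time_s: 40.45
tcp_pos: [0.4955, -0.0826, 0.156]
ee_rot: [[-0.408, -0.913, 0.001], [-0.913, 0.408, 0.0], [-0.001, -0.001, -1.0]]
wrist_force: [0.6, 0.2, -0.2]
gripper_width: 0.52
gripper_force: 0.0
```

```bash
python3 - <<'E'
from go import *
from h import *
c=capture("top");s=capture("side")
a=cv2.resize(c["frame"][165:220,170:280],None,fx=7,fy=7,interpolation=cv2.INTER_CUBIC)[:,:770]
b=cv2.resize(s["frame"][130:205,260:370],None,fx=2.9,fy=2.9,interpolation=cv2.INTER_CUBIC)
o=np.zeros((a.shape[0]+b.shape[0],770,3),np.uint8);o[:a.shape[0]]=a;o[a.shape[0]:,:b.shape[1]]=b[:,:770];cv2.imwrite("pics/end.png",o);print(o.shape)
# top heights of each electrode: max height near each pocket
yy,xx=np.mgrid[165:220,170:280];P=np.array(c["xyz"])+ray(c,np.c_[xx.ravel(),yy.ravel()])*c["range_z"][165:220,170:280].reshape(-1,1)
for n,(x,y) in POCK.items():
    r=np.linalg.norm(P[:,:2]-[x,y+.001],axis=1);k=r<.016;print(n,np.percentile(P[k,2],[20,50,98]).round(4))
to((.49,.25),.15,156)
E
```

```text
(603, 770, 3)
fins [0.0241 0.0319 0.0521]
blade [0.0222 0.0256 0.0475]
pin [0.0225 0.0254 0.0423]
graphite [0.0229 0.0269 0.052 ]
t 40.55 p [ 0.4956 -0.0815  0.1559] yaw 156.05 tilt [0.0006 0.0002] w 45.2 F [0.2 1.7 0.1] gf 0.0
  joints [  9.  13. -21.  -0. -56. -33.] az 0.05 d [-300.6  140.     5.9]
```

View pics/end.png

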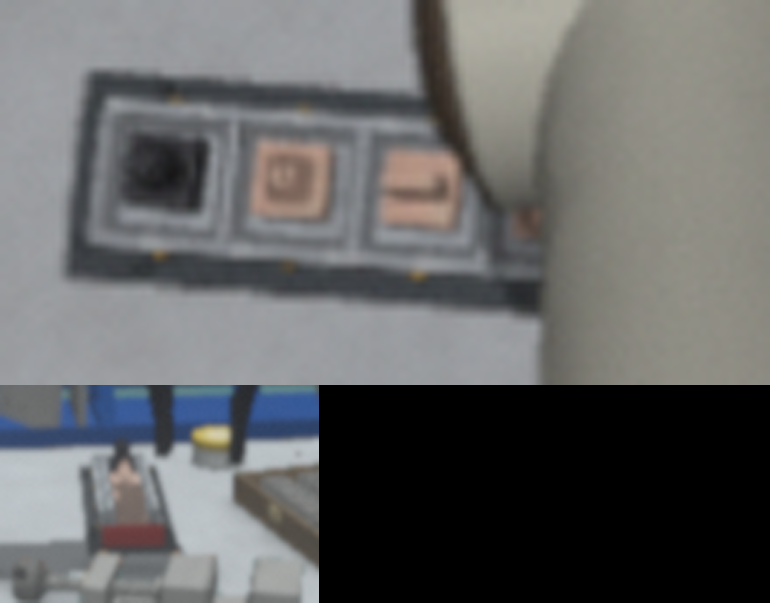

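The final top view shows graphite (165,172), pin (290,180) and blade (420,188) upright and inside their pockets; fins (525,220) is partly behind the arm. Heights match full seating: 0.052, 0.047 and 0.052 for fins, blade and graphite, and 0.042 for the pin's tower. Handing in.

```bash
python3 -c "
from station import *
print(finish_job())"
```

```text
the job is handed in; nothing more can be done
None
```

All four electrodes stand upright and fully down in the magazine, in the order fins, blade, pin, graphite from its red end; the gripper is open and clear, and the job was handed in at about 41 s.

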